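Latch the standing tool case

ROBOT

A 6-joint arm with a two-finger parallel gripper is mounted at the origin on the work surface. World frame = base frame: x ahead of the robot, y to its left, z up, the work surface at z = 0. Lengths are in m, angles in rad, forces in N, time in s.
With the tool pointing down it reaches from about 0.3 to 0.875 m from the base axis. Payload 6.4 kg.
Tool frame: the origin (TCP) lies midway between the tips of the shut fingers; the grasp point (between the pads) lies 19 mm behind it; x points along the fingers, y is the direction in which the jaws open and shut, and the axes are right-handed (so a half turn about x gives the same grasp; the last joint's range is limited). The gripper opens to 85 mm and grips with 20 to 120 N. Pads are 22 mm wide; open, the fingers measure 114 mm over their backs; the gripper's body (76 mm by 85 mm) begins 54 mm behind the grasp point. The pads swing forward as they close: fully open they stand 13 mm farther back than shut.
Start: joints at [-1.498, 0.181, 1.607, -0, 1.354, -0.206], TCP at [0.158, -0.553, 0.231] pointing down, gripper open.
Joint ranges: [-2.99, 2.99], [-0.89, 2.07], [0.3, 2.58], [-1.14, 4.28], [0, 2.63], [-3.12, 3.12]. Speed limits (rad/s): [2.57, 2.57, 3.01, 3.14, 3.14, 3.14].

INTERFACE

Orientations are given as a unit quaternion [w, x, y, z].
In Python, from bench import ctrl gives the robot as it stands.
- The arm moves only by the tool step_arm, never from a script. Its argument "motion" is a list of rows, each a list of 7 numbers: the shift along the tool's x, y, z in mm, then the turn, a rotation vector about the tool's x, y, z in degrees, then the closure in counts, from 0 (fully open) to 255 (shut). In form: [[tx, ty, tz, rx, ry, rz, hand], ...]. A call has 1 to 10 rows; each row is the pose to reach, as a shift and turn from the pose commanded when the call began, along the tool's axes at that moment; what a row does not reach only later rows make up. A row lasts 1/8 s, in which the tool goes at most 62.5 mm and 10.7 degrees, less where a joint would pass 70% of its speed; a pose out of reach is approached as far as the arm can. A call with a gripper value outside its range is refused whole. The fingers move at their own pace and stop on an object; the grip force is fixed at half the most. Time passes only in rows, so rows that repeat a pose let the fingers close. It gives the time, the measured TCP pose, the force and the opening at its end, in the units of the state.
- ctrl.get_obs(): the state, without advancing time (a new reading comes with each control period).
- ctrl.camera(name): name is "scene" or "top" or "wrist"; returns (picture, depth): 420x560x3 uint8, red, green, blue; 420x560 float32, m along the optical axis (not along the pixel's ray), 0 where there is no reading.
- ctrl.camera_info(name): a dict with "fx", "fy", "cx", "cy" (pixels), "dist_coeffs" ([k1, k2, p1, p2, k3] as OpenCV has them; the pictures are not rectified), "T" (4x4, takes a point from camera to world coordinates); the wrist camera has in their place "hand_eye" (4x4, takes a point from camera to tool coordinates, whose origin is the TCP and whose axes are the tool frame's). Camera axes: x right, y down, z forward; pixel columns grow to the right and rows downward; lengths in m; the calibration is good to about 2 mm. A picture is of the moment at which its call begins: read the wrist's pose just before it. camera_info takes no time and is no camera call.
- ctrl.hand_in(): hands the job in, once; it reports no verdict.
The state is a dict: "time_s": time; "q": joint angles; "dq": joint speeds; "joint_efforts": joint torques, N m; "eef_pos": TCP position; "eef_rot": TCP orientation; "wrist_force": force on the tool from outside, world axes, zero at the start; "torque": the same for the moment, N m; "opening": opening from 0.0 (shut) to 1.0 (fully open).
Only numpy, scipy, OpenCV 4.12 (cv2) and the standard library are available. Lean on these libraries where they do the work, as an engineer would, in place of code of your own. Each camera call takes 0.05 s, during which the arm holds its last target. There are 200 camera calls.

TASK

The tool case standing on the bench has one of its two draw latches undone. Tip that latch's loop over to the lid and hook its crossbar behind the hook of the keeper, then push the lever over past centre until it lies flat on the case and holds the lid drawn in. Ease the parts into place by feel rather than forcing them, and leave the things standing around where they are.

Things in the scene. Friction and masses are not known exactly. Their poses are not given: they have to be found in the camera images.
- case: Heavy black tool case standing on the bench, latches and handle on top; 360 mm wide (y), 158 through (x -88 to +70 mm), 170 high. Origin at the bottom; y along the seam (at x = +2 mm), x from the body half to the lid half. Handle at x = -46, y = 0, 36 mm above the top. Steel draw latches at y = +110 mm (shut, leave it) and y = -110 mm (undone, the job), each working in a plane of constant y.
- lever_pivot (a point): Pivot of the undone latch's lever, on the body half, 11 mm above the case's top, at x = -18, y = -110 mm in the case, with the case's axes; the lever turns about y. A loop (bail) is pinned to the lever: its pin is 14 mm from the pivot, 0.2 rad below the handle's line (towards the case when shut), and 46 mm from the loop's crossbar. The keeper to hook is on the lid half, at +x.
- lever (a joint): Lever angle, rad: 0 = flat on the case, pointing away from the lid (-x of the case), shut; 1.57 = straight up; stop at 2.3. Friction (0.04 N m) keeps it where it is left. Dead centre about 0.3. With the loop hooked the pull of the lid begins between 0.9 and 1.8; the push needed 44 mm from the pivot peaks at 2 to 16 N between 1.2 and 0.7, then falls off. It may have to be pressed home.
- lever_handle (a point): The lever's flat steel handle, 20 mm wide, reaching 58 mm from the pivot. Origin on the middle of its upper (front) face, the one to push, 44 mm from the pivot along the handle and 4.5 mm above the line from the pivot. x along the handle to the pivot, z out of that face (up when flat, when it is 15.5 mm above the case's top).
- bail_bar (a point): Centre of the loop's crossbar: round bar along the case's y, 7 mm thick, 37 mm long over its flat ends, which stand 2 mm proud of the loop's legs. Pinch the two ends from above; the loop (30 g) turns in the grip, the lever follows (3 to 7 N drag), the bar may creep some mm. Starts folded back on the lever's front; a light spring lifts it back there when let go, unless the bar is under the hook's lip.
- keeper_home (a point): Fixed to the case, with its axes: where the bar's centre lies once the latch is shut: x = +14 mm, 8 mm above the case's top. Shut, the upright of the keeper's hook (16 mm wide) bears on the bar from the -x side; its lip reaches over the bar to x = +1.5 mm, underside at +4.5, top at +7 mm above this point, with a nose sloping down to the lever. Until shut the keeper is further out, see lid_gape.
- lid_gape (a point): Fixed to the case: seam at the undone latch, level with the case's top. The lid's end springs open there, so at the start the keeper stands 2.4 to 10 mm further out (+x of the case) than described for the shut latch. How far differs each time and is not measured: find the hook by feel. The lid gives about 10 N per mm at the keeper; draw the loop snug by hand, never with over 15 N.
- keeper_pocket (a point): Fixed to the case: centre of the keeper's pocket floor as it lies with the latch shut, 2 mm above the case's top, 5.75 mm beyond keeper_home (+x). The pocket, 8.5 mm long in x, lies between the hook's lip and a plastic guard rib (28 mm wide, 4.5 thick) whose top is 19 mm above the floor, 6 mm above the hook's. A bar on the floor has its centre 3.5 mm above it. Until shut all is further out, see lid_gape.
- lid (a joint): How far the lid has been drawn in from where it rested, rad, about the shut latch 220 mm away: 0 at the start, 0.01 to 0.046 when latched. It springs back to 0 when nothing holds it.
- mug: White mug, 82 mm across, 92 mm high; bystander. Origin at the bottom.
- jar: Glass jar with a steel cap, 72 mm across, 85 mm high; bystander. Origin at the bottom.
- screwdriver: Screwdriver lying on the bench, 190 mm long; bystander.
- tape: Tape measure, 66 x 36 x 60 mm; bystander. Origin at the bottom.

How it is judged:
On the way:
1. the crossbar is down in the keeper's pocket, behind the hook, with the lever still raised (z of bail_bar in the frame of case below 0.1805 m and x of bail_bar in the frame of case between 0.0155 and 0.0325 m and value of joint lever above 0.5 rad), for 0.1 s.
At the end, for the whole second after the job is handed in: The lever lies flat on the case (within 0.1 rad), the crossbar is in the keeper, and the lid is held drawn in by the latch (more than 0.006 rad, 1.3 mm at the keeper, from where it rested); all at rest (value of joint lever below 0.1 rad and value of joint lid above 0.006 rad and z of bail_bar in the frame of case below 0.1825 m and velocity of joint lever below 0.1 rad/s); the robot touches nothing.
It fails at once if the held loop was rammed against the keeper or hauled on it with more than 15 N (contact force between the fingers and bail above 1 N and contact force between bail and lid above 15 N).
It fails at once if the lever was pushed with more than 35 N (contact force between the arm and lever_c2 above 35 N or contact force between the arm and lever_c3 above 35 N or contact force between the arm and lever_c4 above 35 N).
It fails at once if the lid or its keeper was pressed with more than 35 N (contact force between the arm and lid above 35 N).
It fails at once if a thing standing around was moved by more than 20 mm (distance of any of mug, jar, screwdriver, tape from where it was at the start of the episode above 0.02 m).
It also fails if it takes over 72 s, if anything falls off the work surface, if the arm or the gripper's body presses on something with over 40 N, if the wrist force passes 120 N, or if a joint passes its speed limit or range.

## Working session

There is one attempt and no reset: what is moved stays moved. The work goes in short steps, Python scripts to look and compute and a tool call to move; the robot and the scene stay as the last step left them, time stands still between calls to the robot, and variables do not carry over. Pictures are saved under pics/ and viewed, about 8 in all and at most 12, crops included, and the job is handed in when it is done.

Besides the shell and the picture viewer there is one more tool, called after "Request:" as name([rows], argument=value, ...), one row to a line, values as JSON. step_arm: Moves the arm, as the interface text tells. Its arguments: {"type":"object","properties":{"motion":{"type":"array","items":{"type":"array","items":{"type":"number"}}}},"required":["motion"]}

```bash
ls; mkdir -p pics; python3 - <<'E'
from bench import ctrl
import cv2,numpy as np
o=ctrl.get_obs();print(o)
for n in("scene","top"):
    p,d=ctrl.camera(n);np.savez(f"{n}.npz",p=p,d=d);cv2.imwrite(f"pics/{n}0.png",p[:,:,::-1])
    print(ctrl.camera_info(n))
print(ctrl.camera_info("wrist"))
a=[np.load(f"{n}.npz")["p"] for n in("scene","top")]
E
```

```text
pics
{'time_s': 0.0, 'q': array([-1.49828571e+00,  1.81580045e-01,  1.60801761e+00, -1.86779683e-05,
        1.35376913e+00, -2.06268780e-01]), 'dq': array([ 2.21748985e-03,  2.28257457e-04,  8.24753608e-05, -1.30963060e-03,
        1.07853438e-03, -4.83657098e-04]), 'joint_efforts': array([-1.62566717e-03, -4.44871080e+01, -3.51340914e+01, -3.34820415e-04,
        9.25212720e-03,  1.05860792e-05]), 'eef_pos': array([ 0.15821737, -0.55222967,  0.23035757]), 'eef_rot': array([ 0.09761963,  0.70028355,  0.0988722 , -0.70021258]), 'wrist_force': array([-0.70776811, -0.22318531,  0.19443548]), 'torque': array([ 0.03048943, -0.00474632,  0.008586  ]), 'opening': 0.9997807418916451}
{'fx': 411.6148100319434, 'fy': 411.6148100319434, 'cx': 280.50368923055106, 'cy': 205.1865147702114, 'dist_coeffs': array([-0.01445672,  0.        ,  0.        ,  0.        ,  0.        ]), 'T': array([[-0.66119309,  0.42858827, -0.61574003,  1.17195504],
       [ 0.75019869,  0.37218541, -0.54651619,  0.56964294],
       [-0.00506097, -0.8232801 , -0.56761278,  0.64505482],
       [ 0.        ,  0.        ,  
[... 314 characters left out ...]
231,  0.02957451,  0.09023824],
       [-0.02840364, -0.12498427, -0.99175207,  0.96208535],
       [ 0.        ,  0.        ,  0.        ,  1.        ]])}
{'fx': 348.2308381667405, 'fy': 348.2308381667405, 'cx': 274.6099837240361, 'cy': 207.68163123591185, 'dist_coeffs': array([-0.00961885,  0.        ,  0.        ,  0.        ,  0.        ]), 'hand_eye': array([[-2.54222938e-04, -2.66252253e-01,  9.63903353e-01,
        -1.42368419e-01],
       [ 9.99999951e-01, -2.45435043e-04,  1.95948372e-04,
         2.47672162e-05],
       [ 1.84403965e-04,  9.63903355e-01,  2.66252303e-01,
        -6.73859182e-02],
       [ 0.00000000e+00,  0.00000000e+00,  0.00000000e+00,
         1.00000000e+00]])}
```

View pics/top0.png

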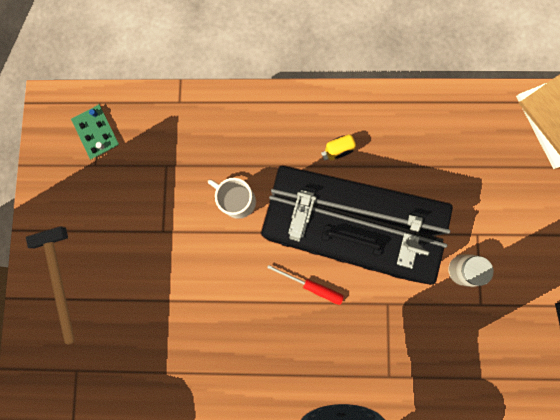

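View pics/scene0.png

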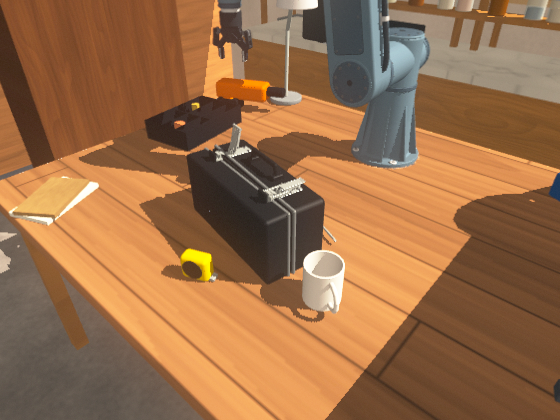

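The top view shows the case at about (355,225), with the undone latch at about (408,245), the shut one at (300,215), the mug on the left and the jar on the right (471,270). Next I'll get the case pose from depth.

```bash
cat > h.py <<'E'
import numpy as np,cv2
from scipy.spatial.transform import Rotation as R
from bench import ctrl
def cloud(d,K,T):
    v,u=np.mgrid[:d.shape[0],:d.shape[1]]
    M=np.array([[K['fx'],0,K['cx']],[0,K['fy'],K['cy']],[0,0,1]])
    n=cv2.undistortPoints(np.stack([u,v],-1).reshape(-1,1,2).astype(float),M,K['dist_coeffs']).reshape(*d.shape,2)
    P=np.dstack([n[...,0]*d,n[...,1]*d,d]);return P@T[:3,:3].T+T[:3,3]
def tool():
    o=ctrl.get_obs();T=np.eye(4);q=o['eef_rot'];T[:3,:3]=R.from_quat([q[1],q[2],q[3],q[0]]).as_matrix();T[:3,3]=o['eef_pos'];return T
def wristT():return tool()@ctrl.camera_info("wrist")['hand_eye']
def proj(p,K,T):
    X=np.linalg.inv(T);M=np.array([[K['fx'],0,K['cx']],[0,K['fy'],K['cy']],[0,0,1]])
    return cv2.projectPoints(np.atleast_2d(p).astype(float),cv2.Rodrigues(X[:3,:3])[0],X[:3,3],M,K['dist_coeffs'])[0].reshape(-1,2)
E
python3 - <<'E'
from h import *
K=ctrl.camera_info("top");z=np.load("top.npz");P=cloud(z['d'],K,K['T'])
tab=P[300:380,200:380].reshape(-1,3);print("table z",np.median(tab[:,2]))
m=(P[...,2]>.15)&(P[...,2]<.19)
m[:, :255]=0;m[:,460:]=0;m[:150]=0;m[300:]=0
print("top z",np.median(P[...,2][m]),m.sum())
m=(abs(P[...,2]-np.median(P[...,2][m]))<.006)&m
r=cv2.minAreaRect((P[m][:,:2]*1000).astype(np.float32));print(r,cv2.boxPoints(r))
h=(P[...,2]>.183)&(P[...,2]<.3);h[:, :255]=0;h[:,460:]=0;h[:150]=0;h[300:]=0
c=[ P[h&(np.arange(560)[None]>385)] ]
q=c[0];print(len(q),q.min(0),q.max(0))
E
```

```text
table z 0.0003383010479140469
top z 0.17006125099303437 13485
((602.3154907226562, -25.829376220703125), (362.59033203125, 165.02281188964844), 77.04361724853516) [[ 481.25668 -184.00914]
 [ 642.0782  -221.00877]
 [ 723.37427  132.35039]
 [ 562.5528   169.35002]]
313 [ 0.54019751 -0.1555204   0.18303426] [ 0.62145879 -0.10679064  0.24302271]
```

```bash
cat >> h.py <<'E'
import json,os
C=np.eye(4)
try: c=json.load(open('case.json'))
except Exception: c=[.6067,-.0268,-12.96]
C[:3,:3]=R.from_euler('z',c[2],degrees=True).as_matrix();C[:2,3]=c[:2]
def rel(p,B):
    "target TCP p in case frame(mm), tool rotation B in case axes -> shift mm, rotvec deg in current tool axes"
    T=tool();W=np.eye(4);W[:3,:3]=C[:3,:3]@B;W[:3,3]=(C@np.r_[np.array(p)/1000,1])[:3]
    D=np.linalg.inv(T)@W
    return np.round(D[:3,3]*1000,1),np.round(R.from_matrix(D[:3,:3]).as_rotvec(degrees=True),2)
def state():
    o=ctrl.get_obs();T=np.linalg.inv(C)@tool();F=C[:3,:3].T@o['wrist_force']
    print('t',round(o['time_s'],2),'tcp_case mm',np.round(T[:3,3]*1000,1),'F',np.round(F,2),'op',round(o['opening'],3),'\n',np.round(T[:3,:3],3))
# tool x down, y=+-case y
BL=np.array([[0,0,-1],[0,-1,0],[-1,0,0]]).astype(float)  # cols: x=-z, y=-y, z=-x
BB=np.array([[0,0,1],[0,1,0],[-1,0,0]]).astype(float)   # z=+x
E
python3 - <<'E'
from h import *
state();print(np.linalg.det(BL),np.linalg.det(BB))
print(rel([0,-110,330],BL),rel([0,-110,330],BB)); print(ctrl.get_obs()['q'])
E
```

```text
t 0.1 tcp_case mm [-319.2 -612.7  230.5] F [-0.13 -0.51 -0.13] op 1.002 
 [[-0.     0.484 -0.875]
 [ 0.002 -0.875 -0.484]
 [-1.    -0.002 -0.   ]]
1.0 1.0
(array([ -98.9, -285.7, -522.6]), array([28.93,  0.  ,  0.09])) (array([ -98.9, -285.7, -522.6]), array([-1.5107e+02, -1.3000e-01,  0.0000e+00]))
[-1.49829117e+00  1.81501945e-01  1.60791210e+00  2.54671207e-05
  1.35379892e+00 -2.06277038e-01]
```

Request:
step_arm([
  [-60,-20,-50,10,0,0,0],
  [-60,-70,-110,20,0,0,0],
  [-60,-110,-180,29,0,0,0],
  [-60,-155,-250,29,0,0,0],
  [-60,-200,-330,29,0,0,0],
  [-60,-240,-400,29,0,0,0],
  [-60,-270,-460,29,0,0,0],
  [-60,-286,-523,29,0,0,0],
  [-60,-286,-523,29,0,0,0],
  [-60,-286,-523,29,0,0,0],
])

```text
time_s: 1.35
eef_pos: [0.5836, -0.1321, 0.2909]
eef_rot: [0.08, -0.702, 0.08, 0.703]
wrist_force: [0.9, -1.1, 0.1]
opening: 0.997
```

```bash
python3 - <<'E'
from h import *
state();print(ctrl.get_obs()['q'])
T=wristT();p,d=ctrl.camera("wrist");np.savez("w1.npz",p=p,d=d,T=T);cv2.imwrite("pics/w1.png",p[:,:,::-1])
E
```

```text
t 1.35 tcp_case mm [   1.1 -107.7  290.9] F [ 1.11 -0.92  0.1 ] op 0.997 
 [[-0.    -0.001 -1.   ]
 [-0.    -1.     0.001]
 [-1.     0.     0.   ]]
[-4.20604404e-01  1.89942366e-01  1.47580203e+00 -1.13533702e-04
  1.47620017e+00  1.37693086e+00]
```

View pics/w1.png

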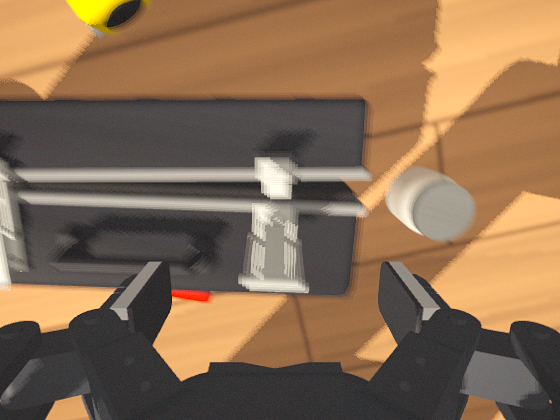

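The lever points up with its crossbar ends at about (240..308, 286). The keeper is at (275,175), and the picture is blurred because the arm was still settling. I'll take a second frame and use its depth.

```bash
python3 - <<'E'
from h import *
T=wristT();p,d=ctrl.camera("wrist");np.savez("w2.npz",p=p,d=d,T=T)
cv2.imwrite("pics/w2.png",cv2.resize(p[80:320,180:400,::-1],None,fx=2.5,fy=2.5,interpolation=cv2.INTER_CUBIC))
K=ctrl.camera_info("wrist");P=cloud(d,K,np.linalg.inv(C)@T)*1000
top=P[110:280,30:345].reshape(-1,3);top=top[abs(top[:,2]-170)<8];print("top z",np.median(top[:,2]))
# body/lid extents
m=abs(P[...,2]-170)<6
for v in (115,140,250,270): 
    u=np.where(m[v,:380])[0]; print(v,'y end',P[v,u.max()] if len(u) else None)
for u in (60,140,330):
    v=np.where(m[:310,u])[0]; print(u,'x ends',P[v.min(),u],P[v.max(),u])
for v in range(150,300,6): 
    print(v,[tuple(np.round(P[v,u]).astype(int)) for u in (246,258,275,292,303)])
E
```

```text
top z 169.69811117295725
115 y end [  69.01002793 -178.80106315  167.05029745]
140 y end [  50.62580622 -181.09497331  164.21553456]
250 y end [ -37.55624726 -176.67945708  167.76332224]
270 y end [ -55.71292781 -176.51310579  167.05692593]
60 x ends [ 75.02049116  57.84038635 164.82706866] [-76.16624381  80.42476969 167.81172458]
140 x ends [ 75.72704292  -1.97422472 164.73355766] [-47.85881417   8.21195102 170.32840647]
330 x ends [  76.70275522 -142.56887814  165.23768978] [ -86.13508749 -149.70134549  166.3001989 ]
150 [(np.int64(43), np.int64(-80), np.int64(170)), (np.int64(43), np.int64(-89), np.int64(170)), (np.int64(44), np.int64(-102), np.int64(171)), (np.int64(43), np.int64(-115), np.int64(170)), (np.int64(44), np.int64(-123), np.int64(171))]
156 [(np.int64(39), np.int64(-80), np.int64(170)), (np.int64(39), np.int64(-89), np.int64(169)), (np.int64(39), np.int64(-102), np.int64(169)), (np.int64(39), np.int64(-115), np.int64(170)), (np.int64(39), np.int64(-123), np.int64(170))]
162 [(np.int64(34), np.int64(-80), np.int64(170)), (np.int64(34), np.int64(-89), np.int64(169)), (n
[... 4723 characters left out ...]
4(-78), np.int64(170)), (np.int64(-66), np.int64(-88), np.int64(170)), (np.int64(-36), np.int64(-103), np.int64(227)), (np.int64(-36), np.int64(-114), np.int64(227)), (np.int64(-66), np.int64(-126), np.int64(169))]
288 [(np.int64(-72), np.int64(-78), np.int64(169)), (np.int64(-34), np.int64(-92), np.int64(239)), (np.int64(-33), np.int64(-103), np.int64(240)), (np.int64(-34), np.int64(-113), np.int64(238)), (np.int64(-34), np.int64(-120), np.int64(238))]
294 [(np.int64(-76), np.int64(-78), np.int64(171)), (np.int64(-38), np.int64(-92), np.int64(239)), (np.int64(-38), np.int64(-103), np.int64(239)), (np.int64(-37), np.int64(-113), np.int64(241)), (np.int64(-37), np.int64(-120), np.int64(240))]
```

View pics/w2.png

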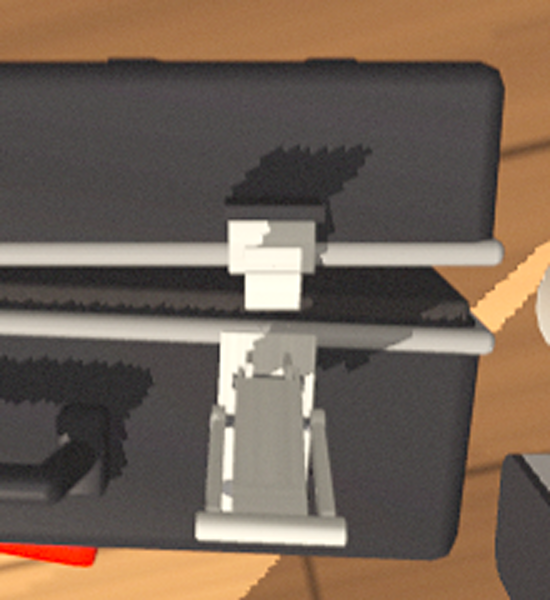

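The crop is sharp. Crossbar ends are at crop (196..346, 527), the hook lip's far edge is at row ~248, and the black rib's near edge is at row ~220. I'll cast those rays onto planes at the known heights to get the gape.

```bash
cat >> h.py <<'E'
def ray(u,v,z,K,T):
    "pixel -> point on case-frame plane z (mm)"
    M=np.array([[K['fx'],0,K['cx']],[0,K['fy'],K['cy']],[0,0,1]])
    n=cv2.undistortPoints(np.array([[[u,v]]],float),M,K['dist_coeffs'])[0,0]
    X=np.linalg.inv(C)@T;d=X[:3,:3]@np.r_[n,1];o=X[:3,3]*1000
    return np.round(o+d*(z-o[2])/d[2],1)
E
python3 - <<'E'
from h import *
f=np.load("w2.npz");K=ctrl.camera_info("wrist");T=f['T'];p=f['p']
g=cv2.cvtColor(p,cv2.COLOR_RGB2GRAY);print(g[154:205,282:290].mean(1).round().astype(int))
print(g[154:205,276:279].mean(1).round().astype(int))
c=lambda u,v,z:ray(180+u/2.5,80+v/2.5,z,K,T)
print('lip',c(272,248,185),'rib near',c(272,220,191),'nose end',c(272,308,178))
print('bar',c(196,527,238.5),c(346,527,238.5),'bar edges',c(271,511,238),c(271,545,236))
print('body rail end',c(490,344,170),'keeper plate',c(228,250,172),c(316,250,172),'hook',c(246,255,185),c(302,255,185))
print('body edge corners',c(30,550,166),c(440,556,166))
state();print(rel([-36,-110,240],BL))
E
```

```text
[ 48  49  46  46  43  38  38  43  65  78  80  78  78  71 157 210 222 228
 227 213 200 200 199 187 170 226 249 250 250 250 252 250 247 250 221 228
 250 252 252 253 253 254 253 252 252 252 252 252 253 200  97]
[ 45  49  48  47  43  41  41  42  62  81  79  78  79  68 180 240 249 249
 250 250 251 251 251 249 240 241 247 248 247 248 250 250 249 250 234 176
 116 109 112 114 114 113 113 121 131 135 134 135 136 108  71]
lip [  24.1 -112.2  185. ] rib near [  33.2 -111.9  191. ] nose end [   4.4 -112.7  178. ]
bar [-36.  -92.3 238.5] [ -35.9 -129.4  238.5] bar edges [ -31.8 -110.8  238. ] [ -42.4 -111.   236. ]
body rail end [  -9.2 -182.   170. ] keeper plate [ 21.  -99.3 172. ] [  21.1 -126.1  172. ] hook [  22.  -104.7  185. ] [  22.1 -120.9  185. ]
body edge corners [-85.  -31.2 166. ] [ -86.6 -172.1  166. ]
t 1.45 tcp_case mm [   1.9 -105.1  290.1] F [-0.03  0.49 -1.06] op 0.998 
 [[-0.001  0.004 -1.   ]
 [ 0.002 -1.    -0.004]
 [-1.    -0.002  0.001]]
(array([50.2,  4.8, 37.9]), array([0.24, 0.04, 0.11]))
```

Request:
step_arm([
  [15,3,13,0,0,0,0],
  [30,5.5,26,0,0,0,0],
  [43,5.5,38,0.2,0,0,0],
  [43,5.5,38,0.2,0,0,60],
  [43,5.5,38,0.2,0,0,60],
  [43,5.5,38,0.2,0,0,60],
])

```text
time_s: 2.2
eef_pos: [0.5447, -0.1311, 0.2491]
eef_rot: [-0.081, 0.703, -0.082, -0.702]
wrist_force: [-0.0, 0.1, 0.0]
opening: 0.762
```

```bash
python3 - <<'E'
from h import *
state()
T=wristT();p,d=ctrl.camera("wrist");np.savez("w3.npz",p=p,d=d,T=T)
cv2.imwrite("pics/w3.png",p[150:,:,::-1])
state();print(rel([-36,-110.8,230.5],BL))
E
```

```text
t 2.2 tcp_case mm [ -37.  -115.6  249.1] F [-0.04  0.06  0.02] op 0.762 
 [[ 0.001 -0.005 -1.   ]
 [-0.    -1.     0.005]
 [-1.     0.    -0.001]]
t 2.25 tcp_case mm [ -37.1 -115.5  248.9] F [-0.67  0.58  0.06] op 0.761 
 [[ 0.001 -0.005 -1.   ]
 [-0.    -1.     0.005]
 [-1.     0.    -0.001]]
(array([18.4, -4.7, -1. ]), array([-0.27, -0.07, -0.02]))
```

View pics/w3.png

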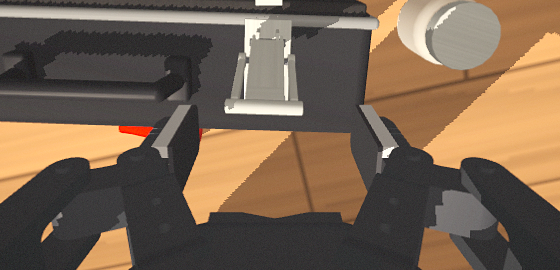

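```bash
python3 - <<'E'
from h import *
f=np.load("w3.npz");K=ctrl.camera_info("wrist");T=f['T'];p=f['p']
print(ray(225,257,238,K,T),ray(303,257,238,K,T))
g=cv2.cvtColor(p,cv2.COLOR_RGB2GRAY);print(g[254:261,215:315].mean(0).astype(int))
P=cloud(f['d'],K,np.linalg.inv(C)@T)*1000
for v in range(246,268,3):print(v,g[v,264],P[v,264].round(1),P[v,235].round(1))
# finger tip middle: pixel symmetric?
print(proj((C@np.r_[-.0375,-.1108,.236,1])[:3],K,T))
E
```

```text
[-36.2 -92.  238. ] [ -36.4 -129.1  238. ]
[ 71  70  71  71  73  71  72  70  65 130 212 223 224 195 175 188 187 200
 201 236 237 236 236 235 235 235 234 234 234 233 233 232 232 232 231 231
 231 230 230 229 229 229 228 228 228 226 226 225 225 225 225 223 223 223
 222 222 221 220 220 219 219 218 218 217 216 216 216 215 214 213 212 212
 211 211 210 210 208 208 208 208 206 207 205 205 205 204 206 199  94  65
  70  69  69  68  70  69  70  68  71  70]
246 148 [ -35.7 -110.2  225.2] [-32.3 -96.4 233.7]
249 139 [ -36.3 -110.3  227.9] [-32.6 -96.8 236.9]
252 153 [ -33.6 -110.6  238.3] [-33.4 -96.9 238.6]
255 202 [ -34.4 -110.6  239.9] [-34.5 -97.  239.7]
258 242 [ -35.7 -110.6  240.5] [-35.6 -97.1 240.6]
261 250 [ -37.3 -110.6  240.2] [-38.1 -96.7 238.4]
264 169 [ -70.8 -108.1  170.3] [-71.  -88.1 169.7]
267 70 [ -73.4 -108.1  169.5] [-73.1 -88.  169.9]
[[264.67034311 257.71376574]]
```

Request:
step_arm([
  [0,-5,-1,-0.2,0,0,60],
  [9,-5,-1,-0.2,0,0,60],
  [18,-5,-1,-0.2,0,0,60],
  [18,-5,-1,-0.2,0,0,60],
  [18,-5,-1,-0.2,0,0,110],
  [18,-5,-1,-0.2,0,0,125],
  [18,-5,-1,-0.2,0,0,140],
  [18,-5,-1,-0.2,0,0,160],
  [18,-5,-1,-0.2,0,0,160],
])

```text
time_s: 3.38
eef_pos: [0.5465, -0.1261, 0.2309]
eef_rot: [-0.08, 0.703, -0.08, -0.702]
wrist_force: [-1.0, 1.7, 4.3]
opening: 0.385
```

```bash
python3 - <<'E'
from h import *
state()
T=wristT();p,d=ctrl.camera("wrist");np.savez("w4.npz",p=p,d=d,T=T)
cv2.imwrite("pics/w4.png",cv2.resize(p[200:350,180:350,::-1],None,fx=3,fy=3))
state()
E
```

```text
t 3.38 tcp_case mm [ -36.4 -110.3  230.9] F [-1.41  1.45  4.34] op 0.385 
 [[ 0.001 -0.001 -1.   ]
 [-0.    -1.     0.001]
 [-1.     0.    -0.001]]
t 3.42 tcp_case mm [ -36.4 -110.3  230.9] F [-1.19  1.21  3.57] op 0.391 
 [[ 0.001 -0.001 -1.   ]
 [-0.    -1.     0.001]
 [-1.     0.    -0.001]]
```

View pics/w4.png

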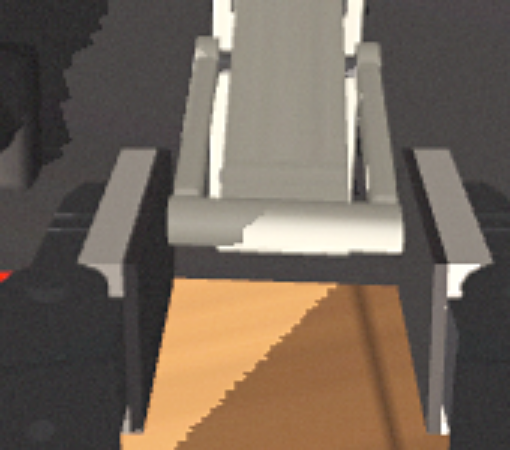

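Request:
step_arm([
  [0,0,0,0,0,0,190],
  [0,0,0,0,0,0,220],
  [0,0,0,0,0,0,255],
  [0,0,0,0,0,0,255],
])

```text
time_s: 3.92
eef_pos: [0.5465, -0.1261, 0.2309]
eef_rot: [-0.08, 0.703, -0.08, -0.702]
wrist_force: [-1.7, 0.7, 6.0]
opening: 0.388
```

```bash
python3 - <<'E'
from h import *
state()
# path of bar: pin angle a, loop angle e
for k in np.linspace(0,1,11):
    a=np.radians(51.6+46*k);e=np.radians(101-104*k)
    pin=np.array([-18-14*np.cos(a),181+14*np.sin(a)]);b=pin+46*np.array([np.cos(e),np.sin(e)])
    print(round(k,2),b.round(1),'tool d',(-(b[1]-236.8)).round(1),(-(b[0]+36)).round(1))
T=wristT();p,d=ctrl.camera("wrist")
cv2.imwrite("pics/w5.png",cv2.resize(p[200:350,180:350,::-1],None,fx=3,fy=3))
E
```

```text
t 3.92 tcp_case mm [ -36.4 -110.3  230.9] F [-1.79  0.36  6.  ] op 0.388 
 [[ 0.001 -0.001 -1.   ]
 [-0.    -1.     0.001]
 [-1.     0.    -0.001]]
0.0 [-35.5 237.1] tool d -0.3 -0.5
0.1 [-26.3 238.6] tool d -1.8 -9.7
0.2 [-17.  238.5] tool d -1.7 -19.0
0.3 [ -7.9 236.9] tool d -0.1 -28.1
0.4 [  0.6 233.7] tool d 3.1 -36.6
0.5 [  8.5 229.2] tool d 7.6 -44.5
0.6 [ 15.3 223.5] tool d 13.3 -51.3
0.7 [ 21.  216.7] tool d 20.1 -57.0
0.8 [ 25.4 209.1] tool d 27.7 -61.4
0.9 [ 28.3 200.9] tool d 35.9 -64.3
1.0 [ 29.8 192.5] tool d 44.3 -65.8
```

View pics/w5.png

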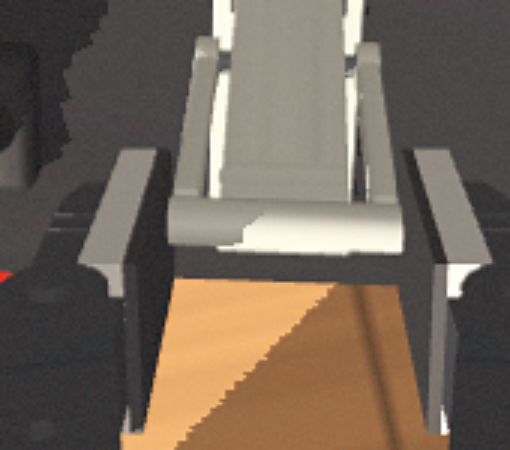

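The bar ends sit against both pads' inner faces and the fingers have stalled at 0.388, so the bar is gripped. Next I'll swing it over.

Request:
step_arm([
  [-0.7,0,-4.5,0,0,0,255],
  [-1.5,0,-9.5,0,0,0,255],
  [-1.7,0,-14,0,0,0,255],
  [-1.5,0,-19,0,0,0,255],
  [-1,0,-23.5,0,0,0,255],
  [0,0,-28,0,0,0,255],
  [1.5,0,-32.5,0,0,0,255],
  [3,0,-36.5,0,0,0,255],
  [3,0,-36.5,0,0,0,255],
])

```text
time_s: 5.1
eef_pos: [0.5815, -0.1349, 0.2267]
eef_rot: [0.08, -0.702, 0.081, 0.703]
wrist_force: [-3.9, -3.5, 1.9]
opening: 0.384
```

```bash
python3 - <<'E'
from h import *
state()
T=wristT();p,d=ctrl.camera("wrist");np.savez("w6.npz",p=p,d=d,T=T)
K=ctrl.camera_info("wrist");P=cloud(d,K,np.linalg.inv(C)@T)*1000
g=cv2.cvtColor(p,cv2.COLOR_RGB2GRAY)
for v in range(220,310,4):print(v,g[v,275],P[v,275].round(1))
cv2.imwrite("pics/w6.png",cv2.resize(p[120:350,180:380,::-1],None,fx=2.5,fy=2.5))
E
```

```text
t 5.1 tcp_case mm [  -0.3 -111.   226.7] F [-3.02 -4.31  1.93] op 0.384 
 [[-0.001 -0.002 -1.   ]
 [-0.001 -1.     0.002]
 [-1.     0.001  0.001]]
220 253 [   7.7 -111.3  180.5]
224 141 [   0.5 -111.3  165.6]
228 56 [  -1.9 -111.3  166.2]
232 166 [  -3.  -111.3  170.6]
236 159 [  -4.9 -111.3  172.3]
240 164 [  -7.8 -111.3  171.5]
244 164 [ -10.6 -111.3  170.9]
248 160 [ -12.8 -111.3  171.8]
252 162 [ -16.  -111.3  170.5]
256 158 [ -17.8 -111.3  172.4]
260 146 [ -14.9 -111.2  184.9]
264 148 [ -16.  -111.2  187.8]
268 148 [ -17.2 -111.2  190.6]
272 131 [-1.000e-01 -1.112e+02  2.308e+02]
276 154 [   0.  -111.2  234.7]
280 220 [  -1.7 -111.2  234.9]
284 250 [  -3.3 -111.2  235.5]
288 238 [  -5.5 -111.2  234.9]
292 148 [ -24.2 -111.2  204.8]
296 151 [ -24.5 -111.2  208.4]
300 149 [ -25.9 -111.2  210. ]
304 151 [ -26.5 -111.2  212.8]
308 151 [ -28.  -111.2  214.1]
```

The bar is in the grip, and its centre is at about (-2.7, 231.8), 2.5 mm behind the TCP in x. Continuing the swing.

Request:
step_arm([
  [2,0,-4,0,0,0,255],
  [4.5,0,-8,0,0,0,255],
  [7,0,-12,0,0,0,255],
  [10,0,-15.5,0,0,0,255],
  [13.5,0,-19,0,0,0,255],
  [17,0,-22,0,0,0,255],
  [20.5,0,-25,0,0,0,255],
  [24,0,-27,0,0,0,255],
  [27,0,-29,0,0,0,255],
  [27,0,-29,0,0,0,255],
])

```text
time_s: 6.4
eef_pos: [0.6093, -0.1418, 0.1995]
eef_rot: [0.08, -0.702, 0.081, 0.703]
wrist_force: [-5.8, -5.2, 1.7]
opening: 0.37
```

```bash
python3 - <<'E'
from h import *
state()
T=wristT();p,d=ctrl.camera("wrist");np.savez("w6.npz",p=p,d=d,T=T)
K=ctrl.camera_info("wrist");P=cloud(d,K,np.linalg.inv(C)@T)*1000
g=cv2.cvtColor(p,cv2.COLOR_RGB2GRAY)
for v in range(210,310,3):print(v,g[v,275],P[v,275].round(1))
cv2.imwrite("pics/w6.png",cv2.resize(p[150:350,160:390,::-1],None,fx=2.5,fy=2.5))
E
```

```text
t 6.4 tcp_case mm [  28.3 -111.4  199.5] F [-4.49 -6.41  1.75] op 0.37 
 [[-0.002 -0.002 -1.   ]
 [-0.001 -1.     0.002]
 [-1.     0.001  0.002]]
210 46 [  46.8 -111.8  169.6]
213 48 [  45.3 -111.8  169.7]
216 46 [  43.9 -111.8  170.4]
219 46 [  42.  -111.8  169.5]
222 45 [  40.8 -111.7  170.8]
225 43 [  38.8 -111.7  169.6]
228 37 [  37.9 -111.7  172. ]
231 39 [  37.9 -111.7  176.7]
234 44 [  37.9 -111.7  180.9]
237 45 [  37.7 -111.7  184.8]
240 45 [  37.7 -111.7  188.7]
243 51 [  36.9 -111.7  190.5]
246 50 [  35.8 -111.7  191.4]
249 48 [  33.5 -111.7  189.5]
252 174 [  25.3 -111.7  173.5]
255 162 [  23.3 -111.7  172.8]
258 164 [  21.5 -111.7  172.6]
261 130 [  25.  -111.7  184.3]
264 166 [  23.5 -111.7  184.5]
267 165 [  22.1 -111.7  184.9]
270 165 [  20.8 -111.7  185.5]
273 165 [  19.3 -111.7  185.7]
276 154 [  17.6 -111.7  185.5]
279 155 [  15.3 -111.7  184.1]
282 157 [  12.7 -111.7  182.4]
285 152 [  10.5 -111.7  181.4]
288 154 [   8.3 -111.7  180.6]
291 159 [   5.9 -111.7  179.2]
294 129 [  21.5 -111.6  209.9]
297 149 [  20.7 -111.6  211.1]
300 186 [  20.6 -111.6  213.3]
303 226 [  19.3 -111.6  213.3]
306 251 [  18.8 -111.6  214.9]
309 254 [  16.4 -111.6  213.3]
```

View pics/w6.png

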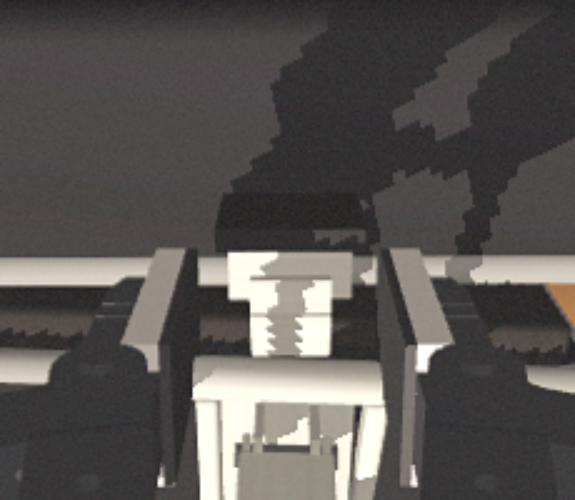

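The rib's near edge is at x≈33.3 and the lip edge at 25.0, so the bar has to enter at x≈29. The lever's drag has let the bar creep 10 mm in the pads. I'll let go, push the lever itself up to about 2 rad, then grip again so the loop alone has to swing.

Request:
step_arm([
  [0,0,0,0,0,0,0],
  [0,0,0,0,0,0,0],
  [0,0,0,0,0,0,0],
  [-35,0,0,0,0,0,0],
  [-70,0,0,0,0,0,0],
  [-70,0,30,0,0,0,255],
  [-70,0,60,0,0,0,255],
  [-70,0,97,0,0,0,255],
  [-70,0,97,0,0,0,255],
])

```text
time_s: 7.58
eef_pos: [0.5141, -0.118, 0.2704]
eef_rot: [0.08, -0.703, 0.08, 0.703]
wrist_force: [0.9, -0.7, -0.8]
opening: 0.147
```

```bash
python3 - <<'E'
from h import *
y0=C@np.r_[-.018,-.1106,0,1]
Rz=R.from_euler('z',-13.7,degrees=True).as_matrix()
o=y0[:3]-Rz@np.array([-.018,-.110,0]);json.dump([o[0],o[1],-13.7],open('case.json','w'));print(o)
E
python3 - <<'E'
from h import *
state()
for n in("scene","wrist"):
    T=wristT();p,d=ctrl.camera(n);K=ctrl.camera_info(n)
    if n=="scene":
        P=cloud(d,K,np.linalg.inv(C)@K['T'])*1000
        m=(P[...,2]>205)&(P[...,2]<250)&(abs(P[...,1]+110)<25)&(P[...,0]>-60)&(P[...,0]<45)
        print(P[m][::6].round(0))
        s=p[100:200,170:300,::-1]
a=cv2.resize(s,None,fx=4,fy=4);cv2.imwrite("pics/s7.png",a)
print(rel([-65,-110,215],BL))
E
```

```text
[ 0.60789425 -0.02793848  0.        ]
t 7.58 tcp_case mm [ -69.7 -109.7  270.4] F [ 1.02 -0.48 -0.82] op 0.147 
 [[-0.     0.012 -1.   ]
 [ 0.    -1.    -0.012]
 [-1.    -0.     0.   ]]
[[ -23. -123.  242.]
 [ -27. -115.  241.]
 [ -24. -121.  234.]
 [ -23. -124.  231.]
 [ -25.  -97.  241.]
 [ -27. -113.  231.]
 [ -24. -123.  226.]
 [ -23.  -89.  239.]
 [ -27. -112.  227.]
 [ -26. -122.  220.]
 [ -26.  -90.  232.]
 [ -23.  -96.  228.]
 [ -26. -113.  219.]
 [ -24. -119.  214.]
 [ -27.  -94.  223.]
 [ -22.  -94.  222.]
 [ -24. -109.  213.]
 [ -21. -114.  209.]
 [ -24.  -89.  217.]
 [ -23.  -94.  213.]
 [ -24.  -94.  211.]
 [ -26.  -94.  207.]]
(array([55.9, -0.1, -2.5]), array([ 0.68, -0.1 , -0.  ]))
```

View pics/s7.png

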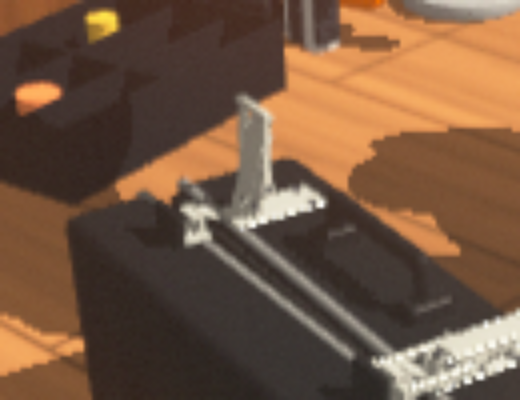

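The lever stands at about 1.3 rad with the loop folded back on it, at crop (250,150). The bystanders haven't been touched. Now I'll go behind it and push.

Request:
step_arm([
  [20,0,0,0.7,0,0,255],
  [40,0,0,0.7,0,0,255],
  [57,0,0,0.7,0,0,255],
  [57,0,-12,0.7,0,0,255],
  [57,0,-20,0.7,0,0,255],
  [57,0,-26,0.7,0,0,255],
  [57,0,-32,0.7,0,0,255],
  [57,0,-37,0.7,0,0,255],
  [57,0,-37,0.7,0,0,255],
])

```text
time_s: 8.8
eef_pos: [0.5519, -0.1274, 0.2134]
eef_rot: [-0.084, 0.702, -0.084, -0.702]
wrist_force: [0.7, 1.0, -0.2]
opening: -0.004
```

```bash
cat >> h.py <<'E'
def lever():
    K=ctrl.camera_info("scene");p,d=ctrl.camera("scene");P=cloud(d,K,np.linalg.inv(C)@K['T'])*1000
    m=(P[...,2]>200)&(P[...,2]<243)&(abs(P[...,1]+110)<9)&(P[...,0]>-70)&(P[...,0]<45)
    q=P[m];print('n',len(q))
    for z in range(200,243,6):
        s=q[(q[:,2]>=z)&(q[:,2]<z+6)]
        if len(s):print(z+3,np.median(s[:,0]).round(1),s[:,0].max().round(1),len(s))
    return p
E
python3 - <<'E'
from h import *
state();lever()
E
```

```text
t 8.8 tcp_case mm [ -30.8 -109.9  213.4] F [ 0.45  1.09 -0.23] op -0.004 
 [[ 0. -0. -1.]
 [ 0. -1.  0.]
 [-1. -0. -0.]]
n 80
203 -13.8 -12.6 9
209 -14.3 -13.9 10
215 -15.7 -14.0 17
221 -15.5 -14.9 7
227 -16.4 -14.4 11
233 -22.3 -21.3 3
239 -16.6 -8.9 22
245 -19.0 -19.0 1
```

Request:
step_arm([
  [0,0,-4,0,0,0,255],
  [0,0,-8,0,0,0,255],
  [0,0,-12,0,0,0,255],
  [0,0,-16,0,0,0,255],
  [0,0,-19,0,0,0,255],
  [0,0,-19,0,0,0,255],
])

```text
time_s: 9.6
eef_pos: [0.5705, -0.132, 0.2134]
eef_rot: [-0.084, 0.702, -0.085, -0.702]
wrist_force: [-1.0, -0.4, -0.5]
opening: -0.002
```

```bash
python3 - <<'E'
from h import *
state();lever()
E
```

```text
t 9.6 tcp_case mm [ -11.7 -109.9  213.4] F [-0.9  -0.65 -0.49] op -0.002 
 [[ 0.001 -0.    -1.   ]
 [-0.    -1.     0.   ]
 [-1.     0.    -0.001]]
n 73
203 -1.6 -1.4 2
209 -0.5 -0.3 2
215 -12.2 -4.9 8
221 -0.6 3.7 9
227 -0.9 16.5 14
233 5.2 17.2 26
239 -0.5 1.8 12
```

Request:
step_arm([
  [0,0,12,0,0,0,255],
  [-25,0,15,0,0,0,255],
  [-57,0,15,0,0,0,60],
  [-57,0,0,0,0,0,60],
  [-57,0,-26,0,0,0,60],
  [-47,0,-26,0,0,0,60],
  [-37,0,-26,0,0,0,60],
  [-37,0,-26,0,0,0,60],
])

```text
time_s: 10.65
eef_pos: [0.5936, -0.1373, 0.2484]
eef_rot: [0.085, -0.701, 0.084, 0.703]
wrist_force: [0.1, -0.3, -0.4]
opening: 0.765
```

```bash
cat >> h.py <<'E'
def bar(save=None,lo=200,u=(262,272,282),zmin=195):
    K=ctrl.camera_info("wrist");T=wristT();p,d=ctrl.camera("wrist");P=cloud(d,K,np.linalg.inv(C)@T)*1000
    if save:cv2.imwrite(f"pics/{save}.png",cv2.resize(p[150:350,160:390,::-1],None,fx=2.5,fy=2.5))
    g=cv2.cvtColor(p,cv2.COLOR_RGB2GRAY)
    for v in range(lo,400,3):
        q=np.median(P[v,list(u)],0)
        if q[2]>zmin:print(v,g[v,u[1]],q.round(1))
    return p,d,P
E
python3 - <<'E'
from h import *
state();p,d,P=bar(lo=230)
m=(P[...,2]>222)&(P[...,2]<240)&(abs(P[...,1]+110)<25)&(P[...,0]>5)&(P[...,0]<25);m[330:]=0
print(np.percentile(P[m],[2,50,98],axis=0))
E
```

```text
t 10.65 tcp_case mm [  12.  -109.7  248.4] F [ 0.15 -0.26 -0.35] op 0.765 
 [[-0.004 -0.    -1.   ]
 [ 0.001 -1.     0.   ]
 [-1.    -0.001  0.004]]
245 133 [  16.1 -108.4  230.7]
248 171 [  15.5 -108.4  233.1]
251 220 [  14.5 -108.4  234.4]
254 250 [  13.2 -108.4  234.9]
257 253 [  11.4 -108.4  234.4]
260 230 [   9.2 -108.4  233. ]
263 252 [   6.4 -108.4  230.4]
269 107 [ -13.4 -108.1  195.9]
272 156 [ -14.3 -108.1  198.3]
368 50 [  22.6 -109.1  323.2]
371 52 [  22.7 -109.1  324.3]
374 48 [  23.  -109.1  325.6]
377 52 [  23.4 -109.1  326.9]
380 50 [  23.1 -109.1  327.5]
383 52 [  23.6 -109.2  328.9]
386 51 [  23.2 -109.2  329.3]
389 53 [  23.1 -109.2  330. ]
392 47 [  23.2 -109.2  331. ]
395 51 [  23.2 -109.2  331.8]
398 50 [  23.4 -109.2  332.8]
[[   5.88812746 -128.68702817  228.36621281]
 [  13.38624982 -111.09107921  233.5910406 ]
 [  16.67014772  -93.77470672  235.37638117]]
```

Request:
step_arm([
  [8,1.3,1,0,0,0,60],
  [16,1.3,1,0,0,0,60],
  [22.5,1.3,1,0,0,0,60],
  [22.5,1.3,1,0,0,0,100],
  [22.5,1.3,1,0,0,0,130],
  [22.5,1.3,1,0,0,0,150],
  [22.5,1.3,1,0,0,0,170],
  [22.5,1.3,1,0,0,0,255],
  [22.5,1.3,1,0,0,0,255],
])

```text
time_s: 11.82
eef_pos: [0.5945, -0.1392, 0.2284]
eef_rot: [-0.084, 0.703, -0.085, -0.701]
wrist_force: [2.2, -1.0, 2.5]
opening: 0.379
```

```bash
python3 - <<'E'
from h import *
state();p,d,P=bar(lo=250,zmin=215)
for k in np.linspace(0,1,9):
    a=np.radians(104);e=np.radians(50-58*k)
    pin=np.array([-18-14*np.cos(a),181+14*np.sin(a)]);b=pin+46*np.array([np.cos(e),np.sin(e)]);print(b.round(1))
E
```

```text
t 11.82 tcp_case mm [  13.4 -111.3  228.4] F [ 2.36 -0.4   2.53] op 0.379 
 [[ 0.002 -0.    -1.   ]
 [-0.    -1.     0.   ]
 [-1.     0.    -0.002]]
265 138 [  16.9 -110.2  232.5]
268 177 [  15.9 -110.2  233.4]
271 217 [  14.6 -110.2  233.5]
274 248 [  13.7 -110.2  234.7]
277 252 [  12.3 -110.2  234.7]
280 184 [   9.5 -110.2  231.9]
283 249 [   8.9 -110.2  233.5]
367 114 [  22.6 -108.3  301.7]
370 50 [  23.2 -110.7  303.5]
373 43 [  23.6 -110.7  304.9]
376 57 [  24.1 -110.7  306.4]
379 50 [  24.3 -110.7  307.5]
382 53 [  23.8 -110.7  307.8]
385 47 [  24.4 -110.7  309.3]
388 54 [  24.2 -110.7  309.9]
391 55 [  24.8 -110.7  311.5]
394 49 [  24.  -110.7  311.5]
397 49 [  24.6 -110.8  312.9]
[ 15.  229.8]
[ 19.2 225.8]
[ 22.8 221.3]
[ 25.9 216.4]
[ 28.3 211.1]
[ 30.1 205.5]
[ 31.1 199.8]
[ 31.4 194. ]
[ 30.9 188.2]
```

Request:
step_arm([
  [0,0,0,0,0,0,120],
  [0,0,0,0,0,0,120],
  [2.5,0,0,0,0,0,120],
  [2.5,0,0,0,0,0,150],
  [2.5,0,0,0,0,0,170],
  [2.5,0,0,0,0,0,255],
  [2.5,0,0,0,0,0,255],
])

```text
time_s: 12.75
eef_pos: [0.5938, -0.139, 0.2251]
eef_rot: [0.085, -0.702, 0.084, 0.702]
wrist_force: [-0.6, -0.0, -1.6]
opening: 0.386
```

```bash
python3 - <<'E'
from h import *
state();p,d,P=bar(lo=250,zmin=215)
E
```

```text
t 12.75 tcp_case mm [  12.6 -111.2  225.1] F [-0.57 -0.17 -1.63] op 0.386 
 [[-0.001 -0.    -1.   ]
 [-0.    -1.     0.   ]
 [-1.     0.     0.001]]
268 147 [  16.2 -110.1  232.3]
271 185 [  15.4 -110.2  233.5]
274 223 [  14.4 -110.2  234.4]
277 250 [  13.2 -110.2  234.7]
280 253 [  11.5 -110.1  234.1]
283 200 [   9.3 -110.1  232.5]
286 250 [   7.1 -110.1  231.1]
367 110 [  22.1 -108.3  298.6]
370 50 [  22.1 -110.6  299.6]
373 48 [  22.9 -110.6  301.4]
376 53 [  23.7 -110.7  303.3]
379 54 [  23.4 -110.7  303.8]
382 56 [  23.5 -110.7  304.8]
385 52 [  24.1 -110.7  306.3]
388 49 [  23.9 -110.7  306.9]
391 44 [  23.3 -110.7  307.2]
394 53 [  23.5 -110.7  308.2]
397 49 [  23.8 -110.7  309.3]
```

Request:
step_arm([
  [2.5,0,-3,0,0,0,255],
  [5,0,-5.5,0,0,0,255],
  [8,0,-8,0,0,0,255],
  [11,0,-10,0,0,0,255],
  [14,0,-12,0,0,0,255],
  [18,0,-13.5,0,0,0,255],
  [21.5,0,-15,0,0,0,255],
  [25,0,-16,0,0,0,255],
  [28,0,-16.5,0,0,0,255],
  [28,0,-16.5,0,0,0,255],
])

```text
time_s: 14.05
eef_pos: [0.6115, -0.1437, 0.1983]
eef_rot: [-0.084, 0.703, -0.085, -0.701]
wrist_force: [2.6, -2.7, 4.9]
opening: 0.389
```

```bash
python3 - <<'E'
from h import *
state();p,d,P=bar(lo=230,zmin=182,save="w8")
E
```

```text
t 14.05 tcp_case mm [  30.9 -111.6  198.3] F [ 3.17 -1.96  4.87] op 0.389 
 [[ 0.004 -0.001 -1.   ]
 [-0.001 -1.     0.001]
 [-1.     0.001 -0.004]]
242 43 [  37.9 -110.4  183.5]
245 43 [  37.9 -110.4  187.4]
248 47 [  37.6 -110.4  190.7]
251 47 [  36.  -110.4  190.3]
254 80 [  34.5 -110.4  190.2]
266 133 [  34.7 -110.5  204. ]
269 153 [  34.4 -110.5  206.3]
272 205 [  33.3 -110.5  206.7]
275 240 [  32.3 -110.5  207.5]
278 252 [  31.  -110.5  207.7]
281 254 [  29.4 -110.5  207.3]
284 253 [  16.2 -110.3  184.8]
287 253 [  13.8 -110.3  183.3]
290 254 [  11.5 -110.3  182.1]
332 121 [  -6.6 -110.3  191.2]
335 120 [   0.4 -110.4  203.5]
338 122 [   5.  -110.5  212.1]
341 140 [  15.8 -110.6  228.8]
344 190 [  15.1 -110.6  229.6]
347 252 [  13.7 -110.6  229.5]
350 145 [ -13.6 -110.3  195.7]
353 253 [ -24.8 -110.1  183.4]
368 35 [  40.8 -110.9  272.9]
371 55 [  40.5 -110.9  273.7]
374 50 [  41.2 -111.   275.3]
377 51 [  42.  -111.   277.2]
380 56 [  41.1 -111.   277.1]
383 51 [  41.2 -111.   278.1]
386 56 [  41.7 -111.   279.4]
389 51 [  42.  -111.   280.6]
392 58 [  41.7 -111.   281.1]
395 54 [  41.6 -111.   281.8]
398 51 [  41.6 -111.   282.6]
```

View pics/w8.png

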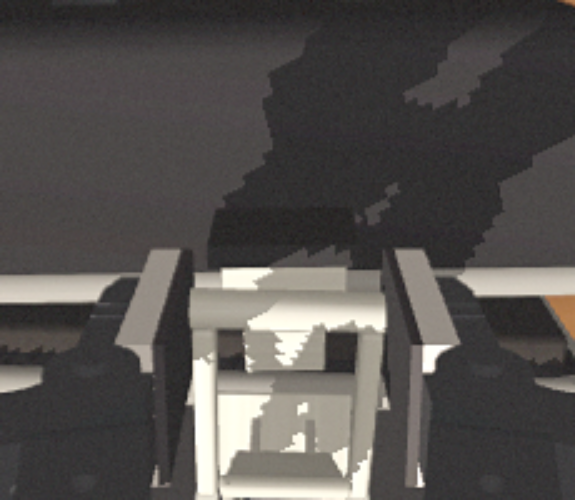

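Gripped cleanly with no creep: the bar is at (30.8, 204.2) and the TCP is 5.9 mm below it. I'll shift to x≈29.2 and lower it to just above the hook.

Request:
step_arm([
  [3,0,1,0,0,0,255],
  [6,0,1.6,0,0,0,255],
  [9,0,1.6,0,0,0,255],
  [11.5,0,1.6,0,0,0,255],
  [12.5,0,1.6,0,0,0,255],
  [12.5,0,1.6,0,0,0,255],
])

```text
time_s: 14.85
eef_pos: [0.6107, -0.1434, 0.1867]
eef_rot: [-0.084, 0.704, -0.085, -0.7]
wrist_force: [4.3, -2.6, 7.0]
opening: 0.386
```

```bash
python3 - <<'E'
from h import *
state();p,d,P=bar(lo=230,zmin=182)
E
```

```text
t 14.85 tcp_case mm [  30.1 -111.5  186.7] F [ 4.83 -1.55  7.05] op 0.386 
 [[ 0.006 -0.001 -1.   ]
 [-0.001 -1.     0.001]
 [-1.     0.001 -0.006]]
248 43 [  38.1 -110.3  182.3]
251 38 [  37.9 -110.3  185.4]
254 46 [  37.9 -110.4  188.9]
257 50 [  37.3 -110.4  190.6]
260 51 [  36.2 -110.4  191.3]
263 48 [  34.5 -110.4  190.7]
266 146 [  34.9 -110.4  194.5]
269 156 [  33.3 -110.4  194.1]
272 223 [  33.3 -110.4  197. ]
275 247 [  31.8 -110.4  196.7]
278 254 [  30.2 -110.4  196.3]
281 250 [  23.  -110.3  184.9]
284 253 [  21.6 -110.3  184.9]
287 252 [  20.1 -110.3  185. ]
290 253 [  18.8 -110.3  185.4]
293 253 [  16.9 -110.3  184.8]
296 254 [  14.8 -110.3  183.8]
299 254 [  12.6 -110.3  182.7]
344 110 [ -12.2 -110.2  182.2]
347 127 [ -10.2 -110.2  187.2]
350 123 [  -7.8 -110.3  192.6]
353 122 [  -5.9 -110.3  197.1]
356 122 [  -4.5 -110.3  200.9]
359 122 [  -2.2 -110.4  205.6]
362 121 [  -0.4 -110.4  209.7]
365 124 [   0.9 -110.4  213. ]
368 53 [  39.3 -110.8  260.7]
371 54 [  40.  -110.9  262.6]
374 49 [  40.5 -110.9  264.1]
377 51 [  40.6 -110.9  265.1]
380 57 [  40.6 -110.9  266.1]
383 50 [  40.1 -110.9  266.4]
386 55 [  41.  -110.9  268.2]
389 56 [  41.  -110.9  269. ]
392 54 [  40.7 -110.9  269.6]
395 59 [  40.4 -110.9  270. ]
398 55 [  40.8 -110.9  271.2]
```

The bar is still riding about 2.7 mm too far towards the rib, because lever drag holds it out. I'll lift slightly and ease it back in x.

Request:
step_arm([
  [-3,0,0,0,0,0,255],
  [-3,0,2,0,0,0,255],
  [-3,0,4,0,0,0,255],
  [-2,0,4,0,0,0,255],
  [-1,0,4,0,0,0,255],
  [-1,0,4,0,0,0,255],
])

```text
time_s: 15.65
eef_pos: [0.6061, -0.1421, 0.1868]
eef_rot: [-0.084, 0.703, -0.085, -0.701]
wrist_force: [2.9, -2.5, 4.5]
opening: 0.384
```

```bash
python3 - <<'E'
from h import *
state();p,d,P=bar(lo=255,zmin=184)
E
```

```text
t 15.65 tcp_case mm [  25.3 -111.4  186.8] F [ 3.45 -1.71  4.52] op 0.384 
 [[ 0.004 -0.001 -1.   ]
 [-0.    -1.     0.001]
 [-1.     0.    -0.004]]
267 148 [  29.4 -110.3  194.3]
270 186 [  29.  -110.3  196.2]
273 234 [  28.  -110.3  197. ]
276 253 [  26.4 -110.3  196.6]
279 254 [  24.8 -110.3  196.1]
282 164 [  17.5 -110.2  184.8]
339 129 [ -13.  -110.1  184.3]
342 132 [ -12.8 -110.1  186.8]
345 131 [ -13.1 -110.1  188.6]
348 133 [ -12.3 -110.2  191.8]
351 135 [ -12.5 -110.2  193.7]
354 131 [ -12.8 -110.2  195.4]
357 135 [ -12.6 -110.2  197.6]
360 131 [ -11.9 -110.2  200.4]
363 133 [ -11.9 -110.2  202.3]
366 136 [ -11.9 -110.2  204.2]
369 59 [  35.4 -110.8  262.1]
372 50 [  35.3 -110.8  263. ]
375 52 [  35.6 -110.8  264.3]
378 54 [  36.  -110.8  265.7]
381 57 [  35.9 -110.8  266.5]
384 50 [  36.1 -110.8  267.5]
387 59 [  36.1 -110.8  268.3]
390 55 [  36.  -110.8  269.1]
393 55 [  35.8 -110.8  269.7]
396 53 [  36.3 -110.8  271. ]
399 51 [  35.6 -110.8  271.1]
```

Request:
step_arm([
  [1.5,0,0,0,0,0,255],
  [3,0,0,0,0,0,255],
  [3,0,-1,0,0,0,255],
  [3,0,-2,0,0,0,255],
  [3,0,-2,0,0,0,255],
])

```text
time_s: 16.32
eef_pos: [0.6057, -0.1421, 0.1824]
eef_rot: [0.084, -0.701, 0.084, 0.703]
wrist_force: [-2.8, -3.0, 5.6]
opening: 0.388
```

```bash
python3 - <<'E'
from h import *
state();p,d,P=bar(lo=260,zmin=184.5)
E
```

```text
t 16.32 tcp_case mm [  24.9 -111.4  182.4] F [-1.96 -3.6   5.59] op 0.388 
 [[-0.002 -0.    -1.   ]
 [-0.    -1.     0.   ]
 [-1.     0.     0.002]]
266 140 [  29.4 -110.3  189.4]
269 176 [  28.8 -110.4  191.1]
272 219 [  28.  -110.3  192.3]
275 248 [  26.4 -110.3  191.9]
278 254 [  25.3 -110.3  192.4]
281 253 [  20.3 -110.3  185.5]
284 254 [  18.5 -110.3  184.7]
287 238 [  17.4 -110.3  185.5]
347 134 [ -12.6 -110.2  187. ]
350 134 [ -13.1 -110.2  188.4]
353 134 [ -12.1 -110.2  191.8]
356 134 [ -12.2 -110.3  193.6]
359 134 [ -12.6 -110.3  195.1]
362 131 [ -12.3 -110.3  197.4]
365 133 [ -12.1 -110.3  199.5]
368 50 [  35.  -110.8  256.8]
371 55 [  35.3 -110.8  258.1]
374 52 [  36.2 -110.8  260. ]
377 56 [  35.8 -110.8  260.5]
380 53 [  35.8 -110.8  261.4]
383 54 [  36.1 -110.8  262.6]
386 58 [  36.6 -110.9  264. ]
389 59 [  35.7 -110.8  263.9]
392 59 [  35.7 -110.9  264.7]
395 50 [  36.3 -110.9  266.1]
398 55 [  36.2 -111.4  266.8]
```

Request:
step_arm([
  [-0.8,0,0,0,0,0,255],
  [-0.8,0,-1,0,0,0,255],
  [-0.8,0,-2,0,0,0,255],
  [-0.8,0,-2.5,0,0,0,255],
  [-0.8,0,-2.5,0,0,0,255],
  [-0.8,0,-2.5,0,0,0,255],
])

```text
time_s: 17.12
eef_pos: [0.609, -0.1429, 0.1836]
eef_rot: [-0.084, 0.702, -0.085, -0.702]
wrist_force: [-2.4, -4.7, 4.9]
opening: 0.386
```

```bash
python3 - <<'E'
from h import *
state();p,d,P=bar(lo=255,zmin=184.5)
E
```

```text
t 17.12 tcp_case mm [  28.3 -111.4  183.6] F [-1.21 -5.09  4.94] op 0.386 
 [[ 0.    -0.001 -1.   ]
 [-0.    -1.     0.001]
 [-1.     0.    -0.   ]]
255 49 [  37.8 -110.4  190.9]
258 53 [  36.4 -110.4  190.7]
261 51 [  35.1 -110.4  190.8]
264 46 [  34.  -110.3  191.4]
267 153 [  32.7 -110.4  191.6]
270 190 [  32.  -110.4  193. ]
273 233 [  30.8 -110.4  193.4]
276 253 [  29.8 -110.4  194.1]
279 254 [  28.  -110.3  193.2]
282 254 [  22.2 -110.3  184.8]
288 253 [  19.4 -110.3  185.1]
291 175 [  17.7 -110.3  184.8]
294 254 [  16.3 -110.3  184.9]
348 122 [ -11.7 -110.2  185.6]
351 124 [ -11.1 -110.2  188.5]
354 122 [  -8.8 -110.2  193.5]
357 126 [  -8.6 -110.3  195.7]
360 126 [  -7.7 -110.3  198.8]
363 122 [  -6.8 -110.3  201.8]
366 127 [  -6.4 -110.3  204.1]
369 58 [  38.  -110.8  258.1]
372 50 [  39.2 -110.8  260.4]
375 51 [  38.7 -110.8  260.9]
378 53 [  39.4 -110.8  262.5]
381 52 [  39.5 -110.8  263.5]
384 55 [  39.4 -110.9  264.3]
387 50 [  39.8 -110.9  265.6]
390 55 [  39.4 -110.9  266. ]
393 55 [  39.4 -110.9  266.7]
396 59 [  39.  -110.9  267.2]
399 55 [  38.9 -110.9  267.8]
```

Request:
step_arm([
  [1,0,0.2,0,0,0,255],
  [2,0,0.2,0,0,0,255],
  [3,0,0.2,0,0,0,255],
  [4,0,0.2,0,0,0,255],
  [5,0,0.2,0,0,0,255],
  [5,0,0.2,0,0,0,255],
])

```text
time_s: 17.92
eef_pos: [0.6089, -0.1426, 0.1786]
eef_rot: [-0.085, 0.702, -0.085, -0.702]
wrist_force: [-1.5, -3.1, 4.0]
opening: 0.384
```

```bash
python3 - <<'E'
from h import *
state();p,d,P=bar(lo=255,zmin=184.5)
E
```

```text
t 17.93 tcp_case mm [  28.2 -111.2  178.6] F [-0.74 -3.37  3.96] op 0.384 
 [[ 0.    -0.001 -1.   ]
 [ 0.    -1.     0.001]
 [-1.    -0.    -0.   ]]
255 45 [  37.8 -110.1  186. ]
258 40 [  37.9 -110.1  189.3]
261 50 [  37.2 -110.1  190.9]
264 48 [  35.9 -110.1  190.7]
267 49 [  34.6 -110.1  190.8]
270 148 [  31.7 -110.1  187.5]
273 223 [  30.8 -110.1  188.6]
276 249 [  29.4 -110.1  188.5]
279 254 [  28.3 -110.1  189.1]
282 250 [  24.7 -110.1  184.7]
285 253 [  23.3 -110.1  184.9]
288 253 [  21.7 -110.1  184.6]
291 254 [  20.7 -110.   185.3]
294 253 [  19.  -110.   184.9]
297 155 [  17.8 -110.   185.3]
300 254 [  16.1 -110.   185. ]
354 123 [ -11.9 -110.   184.6]
357 125 [ -10.1 -110.   188.9]
360 123 [  -9.3 -110.   191.9]
363 125 [  -8.4 -110.   194.9]
366 125 [  -7.5 -110.   197.8]
369 57 [  37.9 -110.6  253.1]
372 52 [  38.3 -110.6  254.6]
375 52 [  39.2 -110.6  256.5]
378 55 [  38.7 -110.6  256.9]
381 55 [  38.9 -110.6  258. ]
384 58 [  39.3 -110.6  259.2]
387 58 [  38.8 -110.6  259.6]
390 59 [  38.6 -110.6  260.2]
393 50 [  38.7 -110.6  261.1]
396 58 [  38.6 -110.7  261.8]
399 50 [  38.8 -110.7  262.9]
```

The bar's bottom (~181.7) is below the hook's top, so it's entering the pocket with only small forces. Continuing down.

Request:
step_arm([
  [1,0,0,0,0,0,255],
  [2,0,0,0,0,0,255],
  [3,0,0,0,0,0,255],
  [4,0,0,0,0,0,255],
  [5,0,0,0,0,0,255],
  [6,0,0,0,0,0,255],
  [6,0,0,0,0,0,255],
])

```text
time_s: 18.85
eef_pos: [0.609, -0.1425, 0.1725]
eef_rot: [-0.085, 0.702, -0.084, -0.702]
wrist_force: [1.5, -3.1, 3.5]
opening: 0.385
```

```bash
python3 - <<'E'
from h import *
state();p,d,P=bar(lo=264,zmin=172)
E
```

```text
t 18.85 tcp_case mm [  28.2 -111.1  172.5] F [ 2.16 -2.64  3.46] op 0.385 
 [[ 0.    -0.001 -1.   ]
 [ 0.    -1.     0.001]
 [-1.    -0.    -0.   ]]
264 48 [  37.6 -110.1  188.5]
267 48 [  37.5 -110.1  190.9]
270 51 [  36.1 -110.1  190.7]
273 81 [  35.1 -110.1  191.3]
276 73 [  33.1 -110.1  189.9]
279 250 [  28.2 -110.   182.7]
282 254 [  26.9 -110.   183. ]
285 135 [  19.9 -109.9  172.3]
288 126 [  25.  -110.   184.5]
291 254 [  23.7 -110.   184.7]
294 254 [  22.8 -110.   185.5]
297 254 [  21.  -110.   184.8]
300 253 [  19.8 -110.   185.2]
303 254 [  17.8 -110.   184.3]
306 254 [  17.2 -110.   185.6]
309 254 [  14.9 -110.   184.2]
312 254 [  12.5 -110.   182.7]
315 254 [  10.2 -110.   181.3]
318 254 [   8.2 -110.   180.5]
321 255 [   5.9 -109.9  179.4]
351 166 [ -15.2 -109.8  172.3]
354 165 [ -16.8 -109.8  172.3]
357 253 [ -18.4 -109.8  172.5]
360 232 [ -20.3 -109.8  172.3]
363 124 [ -11.6 -109.9  184.9]
366 127 [  -9.7 -110.   189.1]
369 57 [  37.9 -110.5  247.1]
372 51 [  38.3 -110.5  248.4]
375 55 [  39.1 -110.5  250.3]
378 54 [  38.9 -110.6  251. ]
381 53 [  39.3 -110.6  252.3]
384 57 [  39.7 -110.6  253.7]
387 53 [  39.7 -110.6  254.5]
390 53 [  39.1 -110.6  254.6]
393 54 [  39.5 -111.2  255.9]
396 55 [  38.8 -110.6  256. ]
399 57 [  39.2 -110.6  257.1]
```

Request:
step_arm([
  [0.8,0,0,0,0,0,255],
  [1.6,0,0,0,0,0,255],
  [2.4,0,0,0,0,0,255],
  [2.8,0,0,0,0,0,255],
  [2.8,0,0,0,0,0,255],
])

```text
time_s: 19.52
eef_pos: [0.6082, -0.1424, 0.1696]
eef_rot: [0.085, -0.702, 0.084, 0.703]
wrist_force: [-1.0, -2.1, 5.9]
opening: 0.38
```

```bash
python3 - <<'E'
from h import *
state();p,d,P=bar(lo=275,zmin=172)
E
```

```text
t 19.52 tcp_case mm [  27.4 -111.1  169.6] F [-0.5  -2.32  5.91] op 0.38 
 [[-0.001 -0.    -1.   ]
 [ 0.    -1.     0.   ]
 [-1.    -0.     0.001]]
275 49 [  34.6 -110.1  190.5]
278 107 [  33.4 -110.1  190.7]
281 169 [  26.5 -110.   179.7]
284 156 [  25.1 -110.   179.7]
287 140 [  19.7 -110.   172.2]
290 130 [  24.9 -111.1  184.4]
293 254 [  23.9 -110.1  185.1]
296 254 [  22.5 -110.1  185. ]
299 254 [  21.  -110.1  184.9]
302 253 [  19.6 -110.   184.7]
305 254 [  18.3 -110.   184.9]
308 254 [  17.3 -110.   185.5]
311 254 [  15.2 -110.   184.4]
314 254 [  12.8 -110.   182.9]
317 254 [  10.9 -110.   182.1]
320 254 [   8.6 -110.   180.9]
323 255 [   6.1 -110.   179.3]
350 166 [ -13.3 -109.9  172.2]
353 168 [ -15.  -109.9  172.1]
356 166 [ -16.6 -109.9  172.1]
362 253 [ -19.6 -109.8  172.6]
365 125 [ -11.1 -110.   184.8]
368 48 [  37.4 -110.5  243.9]
371 59 [  37.8 -110.5  245.4]
374 50 [  38.4 -110.5  247. ]
377 54 [  37.7 -110.5  247.1]
380 55 [  38.7 -110.5  249.1]
383 59 [  39.3 -110.6  250.6]
386 50 [  38.3 -110.6  250.4]
389 54 [  38.5 -110.6  251.5]
392 59 [  38.3 -110.6  252.1]
395 55 [  38.2 -110.6  252.7]
398 59 [  38.3 -110.6  253.6]
```

Request:
step_arm([
  [0,0,1,0,0,0,255],
  [0,0,2,0,0,0,255],
  [0,0,3,0,0,0,255],
  [0,0,3.5,0,0,0,255],
  [0,0,3.5,0,0,0,255],
])

```text
time_s: 20.2
eef_pos: [0.6056, -0.1417, 0.1699]
eef_rot: [-0.085, 0.702, -0.084, -0.702]
wrist_force: [4.5, -1.9, 5.2]
opening: 0.388
```

```bash
python3 - <<'E'
from h import *
state();p,d,P=bar(lo=278,zmin=172,u=(246,247,248));
E
```

```text
t 20.2 tcp_case mm [  24.7 -111.1  169.9] F [ 4.82 -0.82  5.18] op 0.388 
 [[ 0.001 -0.    -1.   ]
 [ 0.    -1.     0.   ]
 [-1.    -0.    -0.001]]
278 179 [ 25.2 -99.6 180.1]
281 167 [ 23.9 -99.6 180.3]
284 143 [ 21.2 -99.4 177.7]
287 254 [ 17.3 -98.9 173.1]
341 254 [-11.1 -98.2 172.3]
359 254 [-21.2 -98.  172.1]
365 60 [  34.6 -104.6  243.2]
368 56 [  34.6 -104.7  244.3]
371 52 [  34.9 -105.   245.5]
374 54 [  35.6 -104.9  247.3]
377 54 [  35.5 -105.   248.1]
380 60 [  35.1 -105.   248.6]
383 59 [  35.9 -105.2  250.3]
386 53 [  35.6 -105.2  250.9]
389 54 [  35.7 -105.3  251.8]
392 54 [  36.  -105.4  252.9]
395 56 [  35.8 -105.4  253.5]
398 56 [  35.9 -105.4  254.4]
```

Request:
step_arm([
  [0,0,0.7,0,0,0,255],
  [0,0,1.4,0,0,0,255],
  [0,0,1.4,0,0,0,255],
  [0,0,1.4,0,0,0,255],
])

```text
time_s: 20.75
eef_pos: [0.6045, -0.1415, 0.1699]
eef_rot: [-0.085, 0.702, -0.084, -0.702]
wrist_force: [5.2, -2.7, 3.9]
opening: 0.385
```

```bash
python3 - <<'E'
from h import *
state();p,d,P=bar(lo=272,zmin=172,u=(246,247,248));lever()
E
```

```text
t 20.75 tcp_case mm [  23.5 -111.1  169.9] F [ 5.64 -1.38  3.89] op 0.385 
 [[ 0.001 -0.    -1.   ]
 [ 0.    -1.     0.   ]
 [-1.    -0.    -0.001]]
272 163 [ 26.1 -99.5 178.7]
275 178 [ 25.2 -99.7 179.8]
278 178 [ 24.  -99.7 180. ]
281 162 [ 22.9 -99.6 180.6]
284 205 [ 20.2 -99.3 178.2]
326 215 [ -4.4 -98.4 172.1]
329 254 [ -5.9 -98.3 172.3]
332 254 [ -7.6 -98.3 172.1]
341 254 [-12.4 -98.2 172.1]
344 254 [-14.1 -98.1 172. ]
365 54 [  33.1 -104.7  243. ]
368 56 [  33.8 -104.8  244.8]
371 56 [  33.6 -104.8  245.5]
374 49 [  35.  -105.   248.1]
377 57 [  34.6 -105.1  248.5]
380 55 [  34.2 -105.   249. ]
383 57 [  34.6 -105.1  250.3]
386 54 [  34.2 -105.4  250.7]
389 57 [  35.1 -105.4  252.5]
392 58 [  34.3 -105.3  252.5]
395 56 [  34.3 -105.4  253.3]
398 56 [  34.5 -105.5  254.2]
n 4
203 -13.7 -11.2 2
209 -11.5 -11.5 1
245 33.0 33.0 1
```

The bar is under the lip at x≈23.5, z≈176.8, with about 5.6 N snug. Releasing and lifting away.

Request:
step_arm([
  [0,0,0,0,0,0,140],
  [0,0,0,0,0,0,80],
  [0,0,0,0,0,0,40],
  [-20,0,0,0,0,0,40],
  [-50,0,0,0,0,0,40],
  [-90,0,0,0,0,0,40],
  [-100,0,-10,0,0,0,40],
  [-100,0,-10,0,0,0,40],
])

```text
time_s: 21.85
eef_pos: [0.6147, -0.1442, 0.2725]
eef_rot: [-0.084, 0.703, -0.085, -0.701]
wrist_force: [0.7, -0.8, -0.6]
opening: 0.84
```

```bash
python3 - <<'E'
from h import *
state();K=ctrl.camera_info("wrist");T=wristT();p,d=ctrl.camera("wrist")
cv2.imwrite("pics/w9.png",cv2.resize(p[130:330,160:390,::-1],None,fx=2.5,fy=2.5))
P=cloud(d,K,np.linalg.inv(C)@T)*1000
for u in (230,240,245,270,280):
  print(u)
  for v in range(190,300,5):
    if P[v,u,2]>173.5:print('  ',v,P[v,u].round(1))
lever();print(rel([20,-110,260],BL))
E
```

```text
t 21.85 tcp_case mm [  34.2 -111.3  272.5] F [ 0.84 -0.64 -0.6 ] op 0.84 
 [[ 0.004 -0.    -1.   ]
 [-0.001 -1.     0.   ]
 [-1.     0.001 -0.004]]
230
240
245
270
   205 [  38.2 -108.2  176.8]
   210 [  37.9 -108.3  188.8]
   215 [  35.3 -108.3  191.9]
   225 [  25.4 -108.2  183.2]
   230 [  22.2 -108.2  184.6]
   235 [  18.3 -108.2  184.1]
   240 [  14.3 -108.2  183.2]
   245 [  10.3 -108.1  182.6]
   275 [ -12.9 -108.   183.1]
   280 [ -12.1 -108.2  192.6]
   285 [ -11.5 -108.3  201.1]
   290 [ -10.8 -108.4  209.3]
   295 [ -10.  -108.5  217.2]
280
   205 [  38.  -115.3  176. ]
   210 [  38.1 -115.1  189.5]
   215 [  35.  -115.   191.1]
   225 [  25.1 -115.2  182.2]
   230 [  22.1 -115.2  184.3]
   235 [  18.2 -115.2  183.7]
   240 [  14.7 -115.2  184.5]
   245 [   9.6 -115.3  180.9]
   275 [ -15.3 -115.4  178.2]
   280 [ -12.4 -115.2  192. ]
   285 [ -11.8 -115.1  200.6]
   290 [ -11.1 -114.9  208.8]
   295 [ -10.9 -114.8  215.7]
n 51
203 -10.9 -9.4 12
209 -10.3 -9.7 7
215 -10.5 -9.5 9
221 -10.1 -8.6 5
227 -8.3 -7.6 9
233 -8.3 -6.9 6
239 -6.8 -6.7 3
(array([ 9.7, -1.1, 12.7]), array([-0.02,  0.04,  0.01]))
```

View pics/w9.png

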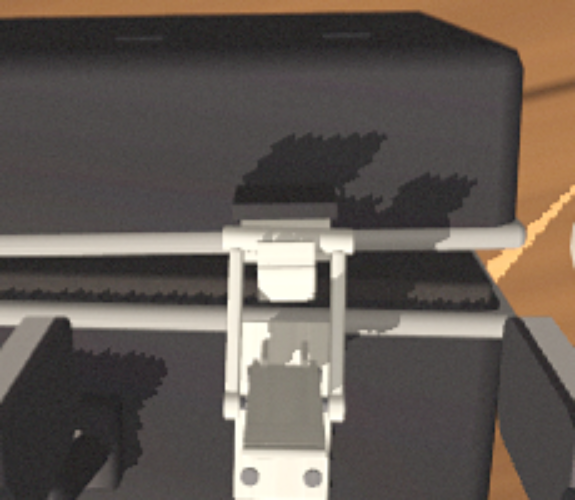

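The loop is hooked: the crossbar ends show either side of the lip at crop row ~240, and the lever stands at about 1.65 rad. Now I'll shut the fingers and push the lever over from the lid side.

Request:
step_arm([
  [0,-0.7,10,0,0,0,255],
  [0,-0.7,22,0,0,0,255],
  [0,-0.7,22,0,0,0,255],
  [0,-0.7,22,0,0,0,255],
  [15,-0.7,22,0,0,0,255],
  [30,-0.7,22,0,0,0,255],
  [44,-0.7,22,0,0,0,255],
  [44,-0.7,22,0,0,0,255],
  [44,-0.7,22,0,0,0,255],
])

```text
time_s: 23.08
eef_pos: [0.5927, -0.138, 0.2259]
eef_rot: [-0.084, 0.702, -0.085, -0.702]
wrist_force: [0.1, -0.5, -0.4]
opening: 0.003
```

```bash
python3 - <<'E'
from h import *
state();T=np.linalg.inv(C)@tool();t=T[:3,3]*1000
for th in np.arange(1.6,-.01,-.1):
    s=48;f=np.array([-18-s*np.cos(th)+4.5*np.sin(th),181+s*np.sin(th)+4.5*np.cos(th)])
    c=f+[11,0];print(round(th,1),c.round(1),'tx',(t[2]-c[1]).round(1),'tz',(t[0]-c[0]).round(1))
E
```

```text
t 23.07 tcp_case mm [  11.3 -110.6  225.9] F [ 0.21 -0.48 -0.42] op 0.003 
 [[ 0. -0. -1.]
 [-0. -1.  0.]
 [-1.  0. -0.]]
1.6 [ -1.1 228.8] tx -3.0 tz 12.4
1.5 [ -5.9 229.2] tx -3.3 tz 17.2
1.4 [-10.7 229.1] tx -3.2 tz 22.0
1.3 [-15.5 228.5] tx -2.6 tz 26.8
1.2 [-20.2 227.4] tx -1.5 tz 31.5
1.1 [-24.8 225.8] tx 0.1 tz 36.1
1.0 [-29.1 223.8] tx 2.1 tz 40.4
0.9 [-33.3 221.4] tx 4.5 tz 44.6
0.8 [-37.2 218.6] tx 7.3 tz 48.5
0.7 [-40.8 215.4] tx 10.5 tz 52.1
0.6 [-44.1 211.8] tx 14.1 tz 55.4
0.5 [-47. 208.] tx 17.9 tz 58.3
0.4 [-49.5 203.8] tx 22.0 tz 60.8
0.3 [-51.5 199.5] tx 26.4 tz 62.8
0.2 [-53.1 194.9] tx 30.9 tz 64.4
0.1 [-54.3 190.3] tx 35.6 tz 65.6
-0.0 [-55.  185.5] tx 40.4 tz 66.3
```

Request:
step_arm([
  [-1,0,8,0,0,0,255],
  [-2,0,13,0,0,0,255],
  [-3,0,17,0,0,0,255],
  [-3,0,21,0,0,0,255],
  [-2.5,0,24.5,0,0,0,255],
  [-2,0,28,0,0,0,255],
  [-1.5,0,31.5,0,0,0,255],
  [-1.5,0,31.5,0,0,0,255],
])

```text
time_s: 24.08
eef_pos: [0.5629, -0.1305, 0.2279]
eef_rot: [-0.084, 0.703, -0.085, -0.701]
wrist_force: [7.0, -0.6, -2.2]
opening: 0.0
```

```bash
python3 - <<'E'
from h import *
state()
E
```

```text
t 24.07 tcp_case mm [ -19.4 -110.3  227.9] F [ 6.93  1.08 -2.22] op 0.0 
 [[ 0.003 -0.001 -1.   ]
 [ 0.    -1.     0.001]
 [-1.    -0.    -0.003]]
```

Request:
step_arm([
  [1,0,2.5,0,0,0,255],
  [2,0,5,0,0,0,255],
  [3,0,7,0,0,0,255],
  [4,0,9,0,0,0,255],
  [5,0,11,0,0,0,255],
  [6,0,13,0,0,0,255],
  [6,0,13,0,0,0,255],
])

```text
time_s: 24.95
eef_pos: [0.5514, -0.1275, 0.2231]
eef_rot: [-0.084, 0.704, -0.085, -0.7]
wrist_force: [8.2, 0.6, 1.7]
opening: 0.002
```

```bash
python3 - <<'E'
from h import *
state();lever()
E
```

```text
t 24.95 tcp_case mm [ -31.3 -110.1  223.1] F [7.82 2.53 1.73] op 0.002 
 [[ 0.006 -0.    -1.   ]
 [ 0.    -1.     0.   ]
 [-1.    -0.    -0.006]]
n 86
203 -27.9 -25.0 15
209 -31.3 -27.8 12
215 -34.9 -31.2 10
221 -34.4 -21.9 10
227 -23.5 -18.8 16
233 -20.3 -18.8 12
239 -21.2 -18.7 10
245 -20.0 -20.0 1
```

Request:
step_arm([
  [1.5,0,2,0,0,0,255],
  [3,0,4,0,0,0,255],
  [4.5,0,6,0,0,0,255],
  [6,0,7.5,0,0,0,255],
  [8,0,9.5,0,0,0,255],
  [10,0,11,0,0,0,255],
  [10,0,11,0,0,0,255],
])

```text
time_s: 25.88
eef_pos: [0.5397, -0.1244, 0.2134]
eef_rot: [-0.085, 0.703, -0.084, -0.701]
wrist_force: [2.0, 2.9, 7.1]
opening: 0.002
```

```bash
python3 - <<'E'
from h import *
state()
E
```

```text
t 25.88 tcp_case mm [ -43.4 -109.9  213.4] F [1.29 3.26 7.13] op 0.002 
 [[ 0.003 -0.    -1.   ]
 [ 0.001 -1.     0.   ]
 [-1.    -0.001 -0.003]]
```

Request:
step_arm([
  [2,0,1.5,0,0,0,255],
  [4,0,3,0,0,0,255],
  [6,0,4.5,0,0,0,255],
  [8,0,5.5,0,0,0,255],
  [10,0,6.5,0,0,0,255],
  [12,0,7.5,0,0,0,255],
  [14.5,0,8.5,0,0,0,255],
  [17,0,9,0,0,0,255],
  [19,0,9.5,0,0,0,255],
  [19,0,9.5,0,0,0,255],
])

```text
time_s: 27.12
eef_pos: [0.5289, -0.1226, 0.1916]
eef_rot: [0.085, -0.702, 0.085, 0.702]
wrist_force: [-0.1, 0.5, 0.1]
opening: -0.001
```

```bash
python3 - <<'E'
from h import *
state()
E
```

```text
t 27.12 tcp_case mm [ -54.3 -110.7  191.6] F [-0.17  0.47  0.13] op -0.001 
 [[-0.001 -0.001 -1.   ]
 [-0.    -1.     0.001]
 [-1.     0.     0.001]]
```

No load: the lever has gone over centre by itself. Now I'll press it home gently.

Request:
step_arm([
  [2,0,2,0,0,0,255],
  [4,0,3,0,0,0,255],
  [5,0,3,0,0,0,255],
  [6,0,3,0,0,0,255],
  [6.5,0,3,0,0,0,255],
  [6.5,0,3,0,0,0,255],
])

```text
time_s: 27.88
eef_pos: [0.5265, -0.1218, 0.1858]
eef_rot: [-0.085, 0.702, -0.084, -0.702]
wrist_force: [-1.0, 0.4, 0.3]
opening: -0.001
```

```bash
python3 - <<'E'
from h import *
state()
E
```

```text
t 27.88 tcp_case mm [ -56.9 -110.5  185.8] F [-1.03  0.11  0.29] op -0.001 
 [[ 0. -0. -1.]
 [ 0. -1.  0.]
 [-1. -0. -0.]]
```

Request:
step_arm([
  [0.5,0,0,0,0,0,255],
  [1,0,0,0,0,0,255],
  [1.5,0,0,0,0,0,255],
  [1.5,0,0,0,0,0,255],
])

```text
time_s: 28.38
eef_pos: [0.5266, -0.1218, 0.1854]
eef_rot: [-0.084, 0.702, -0.085, -0.702]
wrist_force: [-2.4, 1.2, 8.9]
opening: -0.001
```

```bash
python3 - <<'E'
from h import *
state()
E
```

```text
t 28.38 tcp_case mm [ -56.8 -110.5  185.4] F [-2.67  0.62  8.93] op -0.001 
 [[ 0. -0. -1.]
 [-0. -1.  0.]
 [-1.  0. -0.]]
```

Request:
step_arm([
  [0.6,0,0,0,0,0,255],
  [0.6,0,0,0,0,0,255],
  [-10,0,0,0,0,0,255],
  [-50,0,0,0,0,0,255],
  [-95,0,-20,0,0,0,255],
  [-95,0,-70,0,0,0,255],
  [-95,0,-70,0,0,0,255],
  [-95,0,-70,0,0,0,255],
])

```text
time_s: 29.38
eef_pos: [0.594, -0.1382, 0.2786]
eef_rot: [0.085, -0.701, 0.084, 0.703]
wrist_force: [-0.5, -0.2, -0.4]
opening: -0.0
```

```bash
python3 - <<'E'
from h import *
state();K=ctrl.camera_info("wrist");T=wristT();p,d=ctrl.camera("wrist")
cv2.imwrite("pics/w10.png",cv2.resize(p[100:330,160:420,::-1],None,fx=2.3,fy=2.3))
P=cloud(d,K,np.linalg.inv(C)@T)*1000
m=(abs(P[...,1]+110)<7)
for x in range(-80,45,4):
    q=P[m&(abs(P[...,0]-x)<1.5)];q=q[q[:,2]<230]
    if len(q):print(x,q[:,2].max().round(1),np.median(q[:,2]).round(1))
E
```

```text
t 29.38 tcp_case mm [  12.6 -110.4  278.6] F [-0.44 -0.3  -0.36] op -0.0 
 [[-0.002 -0.    -1.   ]
 [ 0.    -1.     0.   ]
 [-1.    -0.     0.002]]
-16 185.8 180.6
-12 185.2 172.1
-8 173.4 171.7
-4 172.6 171.4
0 181.6 179.9
4 183.7 181.8
8 186.0 184.1
12 187.1 184.8
16 186.2 184.4
20 178.4 171.8
28 192.5 190.7
32 191.9 177.0
36 171.4 169.7
40 170.9 169.8
44 171.3 169.6
```

View pics/w10.png

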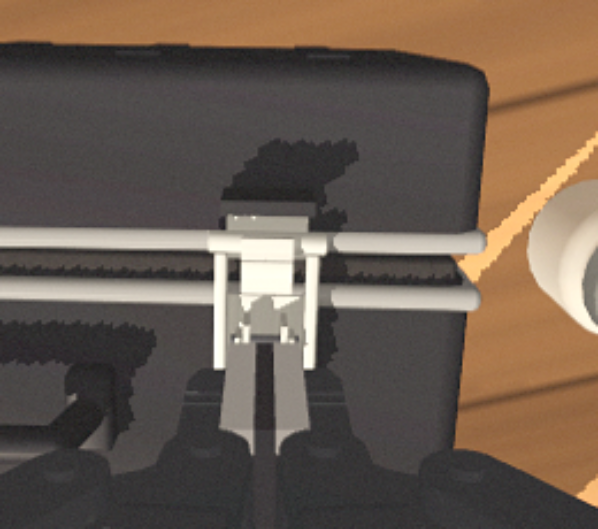

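The lid is drawn in: the rib's near edge has moved from 33 to about 27 and the loop lies flat behind the lip. The fingers hide the lever here, so I'll check it from the fixed cameras and then hand in.

```bash
python3 - <<'E'
from h import *
for n in("scene","top"):
    K=ctrl.camera_info(n);p,d=ctrl.camera(n);P=cloud(d,K,np.linalg.inv(C)@K['T'])*1000
    for x in range(-76,-20,6):
        q=P[(abs(P[...,1]+110)<8)&(abs(P[...,0]-x)<3)&(P[...,2]>165)&(P[...,2]<250)]
        if len(q):print(n,x,len(q),np.median(q[:,2]).round(1),q[:,2].max().round(1))
    o=np.load(f"{n}.npz")['p'].astype(int);
    if n=="top":
        D=abs(p.astype(int)-o).sum(2)>90
        for nm,(a,b,c,e) in dict(mug=(170,222,205,258),tape=(130,160,320,358),drv=(262,305,265,345),jar=(250,290,445,497)).items():print(nm,D[a:b,c:e].mean().round(3))
state();ctrl.hand_in()
E
```

```text
scene -76 7 168.8 185.8
scene -70 10 183.1 185.2
scene -64 8 183.8 185.2
scene -58 10 183.7 184.8
scene -52 10 179.0 185.5
scene -46 11 183.4 186.6
scene -40 10 183.7 185.5
scene -34 7 184.5 185.0
scene -28 6 184.0 185.8
scene -22 10 183.5 185.4
top -76 27 170.1 189.8
top -70 27 185.7 189.6
top -64 26 184.9 187.7
top -58 25 186.0 188.2
top -52 24 185.6 188.3
top -46 28 185.5 188.0
top -40 26 186.0 189.2
top -34 27 186.1 188.0
top -28 23 185.8 187.8
top -22 27 186.0 188.2
mug 0.0
tape 0.002
drv 0.0
jar 0.826
t 29.52 tcp_case mm [  12.4 -110.4  279.5] F [ 0.46 -0.27  0.12] op 0.001 
 [[-0. -0. -1.]
 [-0. -1.  0.]
 [-1.  0.  0.]]
the job is handed in; nothing more can be done
```

The undone latch is shut, and I handed the job in at about 29.5 s. The crossbar sits behind the keeper's hook and the lever lies flat and holds the lid drawn in.

- **How it went:** On the first grip the lever's drag made the bar creep about 10 mm in the pads. I let go, pushed the lever up to about 2 rad from behind and gripped again. Then I swung the loop over and lowered it into the pocket, where the bar reached z ≈ 0.177 m with the lever still well up. I drew it under the lip with about 6 N, released it and pushed the lever over.
- **Forces:** Readings taken between moves peaked at about 8 N while pushing the lever over. Pressing it home read about 9 N, and I then nudged it another 0.6 mm without a reading.
- **Last checks:**
  - **Lever:** its face was level at about 15.5 mm above the case top along its whole length in both fixed cameras.
  - **Lid:** the keeper had moved in about 6 mm.
  - **Crossbar:** the wrist picture showed the loop lying flat with the bar hooked.
  - **Arm:** it was clear above the case, with about 0 N at the wrist.
- **Bystanders:** Mug, tape and screwdriver were unchanged in the top picture. The jar's patch of that picture differed strongly (83% of pixels). I think the arm or its shadow covered it, since nothing came near the jar and it still stood upright beside the case in the last wrist view. I did not confirm that separately.

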